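Latch a carved panel under the jig's sprung hold-down bar

ROBOT

A 6-joint arm with a two-finger parallel gripper is mounted at the origin on the work surface. World frame = base frame: x ahead of the robot, y to its left, z up, the work surface at z = 0. Lengths are in m, angles in rad, forces in N, time in s.
With the tool pointing down it reaches from about 0.4 to 0.825 m from the base axis. Payload 7 kg.
Tool frame: the origin (TCP) lies on the centre line of the jaws, within the pads' length; the fingertips stand 14 mm ahead of it and the grasp point (between the pads) lies 5 mm behind it; z points along the fingers, y is the direction in which the jaws open and shut (so a half turn about z gives the same grasp; the last joint's range is limited). The gripper opens to 85 mm and grips with 20 to 120 N. Pads are 22 mm wide; open, the fingers measure 114 mm over their backs; the gripper's body (76 mm by 85 mm) begins 54 mm behind the grasp point. The pads swing forward as they close: fully open they stand 13 mm farther back than shut.
Start: joints at [0.288, 0.359, 0.012, 0, -1.224, -0.288], TCP at [0.675, -0, 0.245] pointing down, gripper open.
Joint ranges: [-3.07, 3.07], [-1.43, 2.12], [-1.02, 1.25], [-3.03, 1.67], [-3.05, -0], [-3.03, 3.03]. Speed limits (rad/s): [2.39, 2.39, 3.01, 3.14, 3.14, 3.14].

INTERFACE

Orientations are given as a unit quaternion [x, y, z, w].
In Python, from cell import ctrl gives the robot as it stands.
- The arm moves only by the tool drive_tool, never from a script. Its argument "series" is a list of rows, each an object of numbers: "ax", "ay", "az": the turn, a rotation vector about the tool's x, y, z as a fraction of full scale; "dx", "dy", "dz": the shift along the tool's x, y, z as a fraction of full scale; "gripper": the finger opening in mm, from 0 to 85.4. A call has 1 to 8 rows; each row is the pose to reach, as a shift and turn from the pose commanded when the call began, along the tool's axes at that moment; what a row does not reach only later rows make up. Full scale, the value 1, is 200 mm for a shift and 45 degrees for a turn. A row lasts 1/12 s, in which the tool goes at most 41.7 mm and 7.16 degrees, less where a joint would pass 70% of its speed; a pose out of reach is approached as far as the arm can. A call with a number of a shift or a turn outside -1 to 1 is refused whole. A call with a gripper value outside its range is refused whole. The fingers move at their own pace and stop on an object; the grip force is fixed at half the most. Time passes only in rows, so rows that repeat a pose let the fingers close. It gives the time, the measured TCP pose, the force and the opening at its end, in the units of the state.
- ctrl.get_state(): the state, without advancing time (a new reading comes with each control period).
- ctrl.read_camera(name): name is "scene" or "side" or "wrist"; returns a dict with "image" (480x640x3 uint8, red, green, blue), "depth" (480x640 float32, m along the optical axis (not along the pixel's ray), 0 where there is no reading), "fovy" (degrees; the focal length in pixels is half the picture's height over the tangent of half this angle, whatever the lens; pixels are square), "cx", "cy" (the principal point, pixels), "rvec" (rotation vector, rad) and "tvec" (3), from world to camera coordinates, as OpenCV has them. Camera axes: x right, y down, z forward; pixel columns grow to the right and rows downward; lengths in m; the calibration is good to about 2 mm. The wrist camera is an equidistant fisheye: a pixel r from the principal point sees the ray r / f radians off the axis. A picture is of the moment at which its call begins.
- ctrl.finish_job(): hands the job in, once; it reports no verdict.
Trained networks look in a picture, given as the dict that the camera call returned (one of the last four; its "shot" number tells which), for a name from the list of things; names that differ only in an ending like _2 or _b are one class to them, and where a whole thing is asked for, a point or a joint stands for the part that bears it (a point fixed in the world has none). Each returns a list of dicts, best first, with "score" (0 to 1); they miss things now and then, are a little off and sometimes report something else, mostly with a low value. They report only what shows in the picture. A call takes as long as a camera call. They do not tell look-alikes from the thing itself.
- ctrl.boxes_of(target, picture): "position" ([x, y, z] in m, in world coordinates, good to about 4 mm: the middle of the surface that is visible of it).
- ctrl.silhouettes(target, picture): "pixels" (480x640 bool, what is visible of it).
The state is a dict: "time_s": time; "q": joint angles; "dq": joint speeds; "effort": joint torques, N m; "tool_pos": TCP position; "eef_rot": TCP orientation; "force": force on the tool from outside, world axes, zero at the start; "torque": the same for the moment, N m; "width": finger opening in m.
Only numpy, scipy, OpenCV 4.12 (cv2) and the standard library are available. Lean on these libraries where they do the work, as an engineer would, in place of code of your own. Each camera call takes 0.05 s, during which the arm holds its last target.

TASK

Secure the carved wooden panel in the holding jig: lay it carved face up, flat in the bed between the four corner stops, then, with the red-handled bolt drawn back, swing the sprung bar down over it, hold it down against its spring and slide the bolt fully home under the yellow keeper, so that the bar stays down when you let go. Leave the plain block, the tools and the jar on the bench where they lie.

Things in the scene. Friction and masses are not known exactly. Their poses are not given: they have to be found in the camera images.
- panel: the carved panel, pale wood, 110 x 60 x 20 mm (its x, y, z), 0.1 kg, rosette and raised rim on its upper face, lying loose on the bench carved face up; origin at the centre of its underside. It may lie either way round in the bed.
- jig: the jig, fixed to the bench: plywood board 18 mm thick spanning x -140 to +140 and y -85 to +95 mm in its own frame; origin at bench level straight below the bed's centre. Its x runs from the bolt end of the lowered bar towards the bar's hinge, y along the hinge axis towards the keeper, z up.
- bed (a point): centre of the bed's cork floor, 18 mm above the bench, axes as the jig's. The bed is 120 mm (x) by 69 mm (y) between four dark L-shaped corner stops 12 mm high and 8 mm thick; the middle 90 mm of its long sides is open for fingers beside the panel.
- bar (a joint): angle of the steel hold-down bar (rad): 0 level over the bed, 1.65 standing just past vertical, where its torsion spring keeps it. Hard stop at -0.03 (it does not touch the panel even there). Held level it needs about 9 N down at the bolt's handle and flies up if let go unlatched. Its end is a fork: tines 8 mm thick, 68 mm apart, fork bottom 50 mm from the bolt's axis.
- bar_hinge (a point): middle of the bar's hinge axis: 105 mm along the jig's +x from the bed's centre, 60 mm above the bench. The bolt's axis is 200 mm from it: at bar angle a it lies 200*cos(a) mm along the jig's -x and 200*sin(a) mm up from the hinge.
- bolt_grip (a point): centre of the bolt's red handle, on the bolt's axis, parallel to the hinge axis. A spool: round grip 16 mm thick, 36 mm long, between flanges 28 mm across and 3 mm thick. A brass rod 10 mm thick runs through it and ends 58 mm from this point on both sides. It lies at the jig's y = -12 mm + bolt travel.
- bolt (a joint): travel of the bolt (m) across the bar's fork towards the keeper (jig's +y): 0 drawn back, 0.024 fully home; about 2 N of friction, it stays where left. Beyond about 0.007 its rod strikes the keeper as the bar comes down, so draw it back first. It starts anywhere from 0 to 0.012.
- keeper_mouth (a point): mouth of the yellow keeper, a roof on a post: in the jig's frame x -95, y +54, z 60 mm, on the rod's axis with the bar level; axes as the jig's. The rod enters along +y under the roof (underside 68, top 76 mm above the bench; 24 mm along y, 30 along x); the bar must be below about 0.01 rad for that. Released, the bar rises to about 0.02 rad, the rod bearing on the roof.
- offcut: a plain dark wooden block, 110 x 60 x 22 mm, origin at the centre of its underside. A bystander; it may lie where the panel might have been.
- chisel_dark: a carving chisel lying flat, about 198 mm long and 26 mm high: dark brown wooden handle 105 mm long, brass ferrule, flat steel blade 14 mm wide; origin at the foot of the ferrule, blade towards its +x. A bystander.
- chisel_pale: a carving chisel lying flat, about 198 mm long and 26 mm high: pale wooden handle 105 mm long, brass ferrule, flat steel blade 10 mm wide; origin at the foot of the ferrule, blade towards its +x. A bystander.
- chisel_amber: a carving chisel lying flat, about 198 mm long and 26 mm high: amber brown wooden handle 105 mm long, brass ferrule, flat steel blade 18 mm wide; origin at the foot of the ferrule, blade towards its +x. A bystander.
- mallet: a wooden mallet lying flat, handle 205 mm long towards its -x, head 75 x 110 x 70 mm centred 110 mm along its +x; origin on its underside. A bystander.
- wax_jar: an amber glass jar with a brass cap, 60 mm across and 65 mm high, origin at the centre of its underside. A bystander.
- brush: a pink-handled bench brush lying along its x, origin on its underside. A bystander.
There are look-alikes about, which are no part of the job. Of the things like the panel, leave any that is purple or turquoise; of the rest the larger one is meant.

How it is judged:
By the outcome, as a careful person would: the job done as asked, in the order asked, and still so for the second after the job is handed in, with the robot touching nothing.
It also fails if it takes over 72 s, if anything falls off the work surface, if the arm or the gripper's body presses on something with over 40 N, if the wrist force passes 120 N, or if a joint passes its speed limit or range.

## Working session

There is one attempt and no reset: what is moved stays moved. The work goes in short steps, Python scripts to look and compute and a tool call to move; the robot and the scene stay as the last step left them, time stands still between calls to the robot, and variables do not carry over. Pictures are saved under pics/ and viewed, and the job is handed in when it is done.

Besides the shell and the picture viewer there is one more tool, called after "Call:" as name(argument=value, ...) on one line, values as JSON. drive_tool: Moves the arm, as the interface text tells. Its arguments: {"type":"object","properties":{"series":{"type":"array"}},"required":["series"]}

```bash
mkdir -p pics; ls
cat > h.py <<'E'
from cell import ctrl
import numpy as np, cv2, pickle
from scipy.spatial.transform import Rotation as R
def shot(n,name):
    p=ctrl.read_camera(n); cv2.imwrite(f'pics/{name}.png',p['image'][:,:,::-1]); return p
def pts(p):
    # world points for pinhole
    f=240/np.tan(np.radians(p['fovy'])/2); d=p['depth']
    v,u=np.mgrid[0:480,0:640]
    P=np.stack([(u-p['cx'])/f*d,(v-p['cy'])/f*d,d],-1)
    Rm=cv2.Rodrigues(np.array(p['rvec'],float))[0]
    return (P-np.array(p['tvec']).ravel())@Rm
E
python3 - <<'E'
from h import *
s=ctrl.get_state();print(s)
p=shot('scene','scene0');
for k in ('fovy','cx','cy','rvec','tvec'):print(k,p[k])
for t in ['panel','jig','offcut','bar','bolt_grip','chisel_dark','mallet','wax_jar','brush']:
    for r in ctrl.boxes_of(t,p): print(t,r)
p=shot('side','side0')
for k in ('fovy','cx','cy','rvec','tvec'):print(k,p[k])
for t in ['panel','offcut','bolt_grip','bar']:
    for r in ctrl.boxes_of(t,p): print(t,r)
E
```

```text
pics
{'time_s': 0.0, 'q': array([ 2.88068878e-01,  3.59381050e-01,  1.10795498e-02, -3.27289121e-04,
       -1.22410411e+00, -2.88130744e-01]), 'dq': array([-0.0004138 , -0.00071482, -0.00029707, -0.00026264, -0.00074303,
       -0.00095328]), 'effort': array([ 2.55543900e-04, -5.83324420e+01,  2.93422562e+01,  6.93659976e+00,
       -6.00149287e-03, -1.14765509e-06]), 'tool_pos': array([ 6.74552285e-01, -5.03479669e-05,  2.44380562e-01]), 'eef_rot': array([-7.07045262e-01,  7.07167820e-01,  5.19083779e-04, -6.33779506e-04]), 'force': array([0.65685476, 0.16934426, 1.10272154]), 'torque': array([-0.06523458, -0.01584938, -0.04415496]), 'width': 0.08580781740601781}
fovy 44.414894038465334
cx 321.15509884768477
cy 242.47127132903302
rvec [ 1.55537231  2.10225232 -0.74237443]
tvec [ 0.29117115 -0.31189884  2.05949024]
panel {'position': [0.4839, -0.1685, 0.0157], 'score': 0.9}
panel {'position': [0.2945, -0.2355, 0.0166], 'score': 0.88}
panel {'position': [0.4591, -0.2882, 0.0148], 'score': 0.87}
panel {'position': [0.2666, -0.3995, 0.0099], 'score': 0.58}
jig {'position': [0.6147, 0.1
[... 452 characters left out ...]
 0.34}
wax_jar {'position': [0.5714, 0.3455, 0.0565], 'score': 0.75}
brush {'position': [0.7205, 0.3716, 0.0142], 'score': 0.84}
fovy 55.853670299640065
cx 321.11020694435325
cy 237.89252274190605
rvec [ 2.06226153 -0.72709348  0.41938002]
tvec [-0.50333134  0.17033676  1.01659564]
panel {'position': [0.478, -0.1708, 0.0169], 'score': 0.86}
panel {'position': [0.4511, -0.2976, 0.0188], 'score': 0.8}
panel {'position': [0.262, -0.409, 0.0128], 'score': 0.64}
panel {'position': [0.2864, -0.2467, 0.0169], 'score': 0.6}
offcut {'position': [0.6164, -0.273, 0.0219], 'score': 0.79}
offcut {'position': [0.4531, -0.2965, 0.018], 'score': 0.69}
bar {'position': [0.6659, 0.118, 0.1889], 'score': 0.89}
```

View pics/scene0.png

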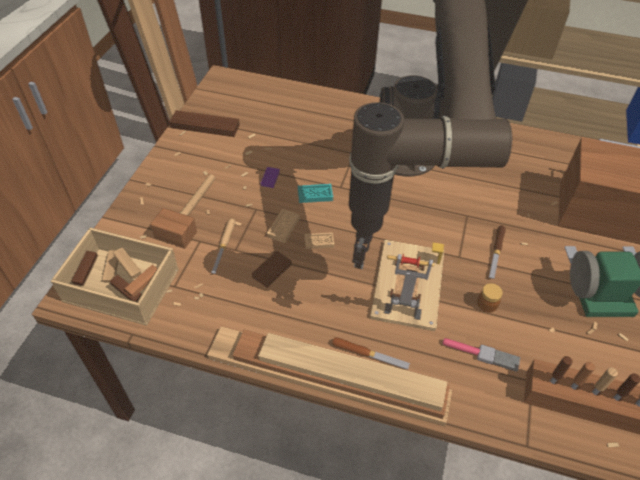

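View pics/side0.png

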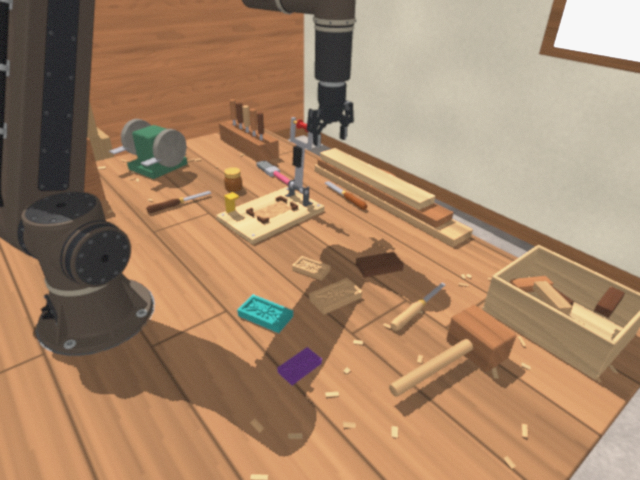

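The scene picture shows four panel-like things: small pale (322,239), larger pale in the arm's shadow (284,225), turquoise (316,193) and purple (270,177). The colour rule leaves the two pale ones, and the larger should be (284,225). I'll confirm that with a crop and measurements.

Run:
```python
from h import *
for cam in ('scene','side'):
    p=ctrl.read_camera(cam); W=pts(p)
    f=240/np.tan(np.radians(p['fovy'])/2)
    for r in ctrl.silhouettes('panel',p):
        m=r['pixels']; w=W[m]; vv,uu=np.where(m)
        ok=(w[:,2]>0.010)&(w[:,2]<0.035)
        if ok.sum()<10: continue
        rc=cv2.minAreaRect((w[ok][:,:2]*1000).astype(np.float32))
        print(cam,uu.mean().round(),vv.mean().round(),m.sum(),round(r['score'],2),'rect',np.round(rc[0],1),np.round(rc[1],1),round(rc[2],1),'z',np.percentile(w[:,2],[5,50,95]).round(4))
    im=p['image']
    c=im[165:300,230:450] if cam=='scene' else im[90:400,170:450]
    c=cv2.resize(c,None,fx=3.4 if cam=='scene' else 1.9,fy=3.4 if cam=='scene' else 1.9,interpolation=cv2.INTER_CUBIC)
    cv2.imwrite(f'pics/crop_{cam}.png',c[:,:,::-1])
```

```text
scene 315.0 193.0 628 0.85 rect [ 289.9 -237.6] [ 75.3 112. ] 20.1 z [0.0021 0.0161 0.0253]
scene 283.0 226.0 615 0.81 rect [ 457.3 -290.2] [ 65.7 114. ] 83.1 z [0.006  0.0167 0.025 ]
scene 270.0 177.0 278 0.68 rect [ 262.9 -403. ] [89.  44.7] 4.8 z [0.0021 0.0125 0.0199]
scene 319.0 240.0 439 0.66 rect [ 478.2 -167.8] [54.8 85.9] 19.8 z [0.0035 0.0132 0.0211]
side 312.0 267.0 525 0.87 rect [ 478.4 -171.8] [50.6 85.6] 22.8 z [0.0047 0.0139 0.0184]
side 335.0 295.0 1074 0.83 rect [ 455.2 -293.1] [ 63.9 111.7] 85.4 z [0.0056 0.0173 0.0227]
side 299.0 365.0 922 0.78 rect [ 263.5 -405.2] [80.9 45. ] 4.3 z [0.0033 0.0125 0.0169]
side 266.0 313.0 1287 0.76 rect [ 291.7 -239.8] [ 65.  112.6] 23.2 z [0.004  0.0172 0.0226]
```

View pics/crop_scene.png

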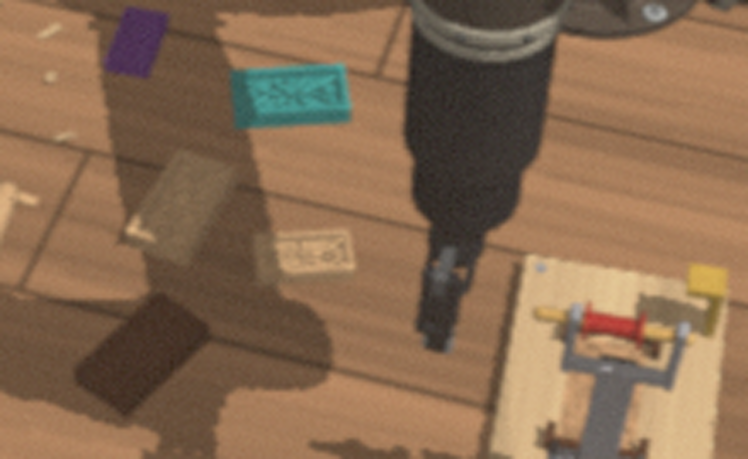

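View pics/crop_side.png

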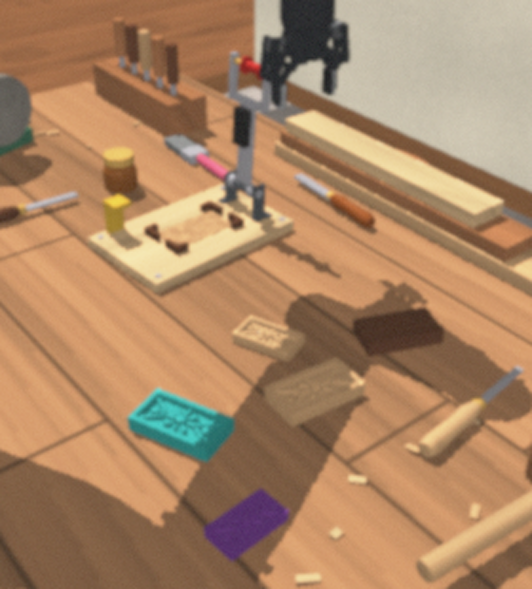

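Run:
```python
from h import *
for cam in ('scene','side'):
    p=ctrl.read_camera(cam); W=pts(p)
    best=min(ctrl.silhouettes('panel',p),key=lambda r:np.linalg.norm(np.median(W[r['pixels']][:,:2],0)-[.456,-.291]))
    m=best['pixels']
    w=W[m]; w=w[(w[:,2]>0.013)&(w[:,2]<0.03)][:,:2]
    c=w.mean(0); e,v=np.linalg.eigh(np.cov((w-c).T)); print(cam,'panel top',c,np.sqrt(e*12),np.degrees(np.arctan2(v[1,1],v[0,1])))
    q=cv2.boxPoints(cv2.minAreaRect((w*1000).astype(np.float32)));print(q.round(0).tolist(), q.mean(0))
    r=ctrl.silhouettes('jig',p)
    if r:
        m=r[0]['pixels']; w=W[m]; print('jig',r[0]['score'],m.sum())
        w=w[(w[:,2]>0.011)&(w[:,2]<0.024)][:,:2]
        rc=cv2.minAreaRect((w*1000).astype(np.float32));q=cv2.boxPoints(rc)
        print(rc,q.round(0).tolist())
    W_=W; 
    # keeper yellow
    hsv=cv2.cvtColor(p['image'],cv2.COLOR_RGB2HSV)
    near=(abs(W[...,0]-.6)<.25)&(abs(W[...,1]-.13)<.17)
    y=(hsv[...,0]>22)&(hsv[...,0]<34)&(hsv[...,1]>150)&near
    w=W[y]; print('yellow',y.sum(), np.median(w,0), np.percentile(w,[3,97],axis=0).round(3).tolist())
    t=w[w[:,2]>.068]; print(' top',len(t),t.mean(0) if len(t) else 0)
    rd=((hsv[...,0]<6)|(hsv[...,0]>174))&(hsv[...,1]>170)&near&(W[...,2]>.15)
    w=W[rd]; print('red',rd.sum(), np.median(w,0), np.percentile(w,[3,97],axis=0).round(3).tolist())
    pickle.dump(p,open(f'{cam}.pkl','wb'))
```

```text
scene panel top [ 0.45672484 -0.28938162] [0.06603794 0.12003182] 174.5544097035041
[[395.0, -316.0], [511.0, -327.0], [517.0, -263.0], [401.0, -252.0]] [ 456.18158 -289.7602 ]
jig 0.88 5279
((551.7642822265625, 123.01634216308594), (291.491943359375, 179.9483184814453), 4.57134485244751) [[399.0, 201.0], [414.0, 22.0], [704.0, 45.0], [690.0, 224.0]]
  return _methods._mean(a, axis=axis, dtype=dtype,
  ret = um.true_divide(
Traceback (most recent call last):
IndexError: index -1 is out of bounds for axis 0 with size 0
```

Run:
```python
from h import *
for cam in ('scene','side'):
    p=ctrl.read_camera(cam); W=pts(p)
    best=min(ctrl.silhouettes('panel',p),key=lambda r:np.linalg.norm(np.median(W[r['pixels']][:,:2],0)-[.456,-.291]))
    w=W[best['pixels']]; w=w[(w[:,2]>0.013)&(w[:,2]<0.03)][:,:2]
    rc=cv2.minAreaRect((w*1000).astype(np.float32));print(cam,'panel',rc,cv2.boxPoints(rc).round(0).tolist())
    r=ctrl.silhouettes('jig',p)
    if r:
        w=W[r[0]['pixels']]; w=w[(w[:,2]>0.011)&(w[:,2]<0.024)][:,:2]
        rc=cv2.minAreaRect((w*1000).astype(np.float32));q=cv2.boxPoints(rc)
        print('jig',rc,q.round(0).tolist())
        # robust fit: maximize fraction inside 280x180 rect & extents percentiles
        from scipy.optimize import minimize
        a=np.radians(rc[2] if rc[2]<45 else rc[2]-90)
        for a in a+np.radians([-2,-1,0,1,2]):
            u=w@[np.cos(a),np.sin(a)]; v=w@[-np.sin(a),np.cos(a)]
            print(np.degrees(a).round(2),np.percentile(u,[.3,1,99,99.7]).round(4),np.percentile(v,[.3,1,99,99.7]).round(4))
    hsv=cv2.cvtColor(p['image'],cv2.COLOR_RGB2HSV)
    near=(abs(W[...,0]-.56)<.2)&(abs(W[...,1]-.12)<.14)
    y=(hsv[...,0]>20)&(hsv[...,0]<34)&(hsv[...,1]>165)&near&(W[...,2]>.03)
    w=W[y]; print('yellow',y.sum(), [np.percentile(w,k,axis=0).round(3).tolist() for k in (3,50,97)] if y.sum() else '')
    rd=((hsv[...,0]<6)|(hsv[...,0]>174))&(hsv[...,1]>150)&(W[...,2]>.15)
    w=W[rd]; print('red',rd.sum(), [np.percentile(w,k,axis=0).round(3).tolist() for k in (3,50,97)] if rd.sum() else '')
    print(hsv[248:256,436:442].reshape(-1,3).mean(0))
    pickle.dump(p,open(f'{cam}.pkl','wb'))
```

```text
scene panel ((456.09295654296875, -289.6387634277344), (63.88561248779297, 118.63810729980469), 84.43492889404297) [[394.0, -316.0], [512.0, -327.0], [518.0, -264.0], [400.0, -252.0]]
jig ((553.4505004882812, 123.148193359375), (288.66900634765625, 180.0021209716797), 4.589479446411133) [[402.0, 201.0], [417.0, 22.0], [705.0, 45.0], [690.0, 224.0]]
2.59 [0.4186 0.4219 0.6992 0.7014] [0.0063 0.0088 0.1879 0.1901]
3.59 [0.4204 0.423  0.7005 0.7026] [-0.002  -0.0004  0.1771  0.1787]
4.59 [0.422  0.424  0.702  0.7038] [-0.0111 -0.0102  0.167   0.1679]
5.59 [0.4224 0.4248 0.7032 0.7055] [-0.0218 -0.0202  0.1571  0.1585]
6.59 [0.4228 0.4262 0.7048 0.7069] [-0.0332 -0.0311  0.1479  0.1499]
yellow 0 
red 83 [[0.672, 0.098, 0.261], [0.68, 0.115, 0.267], [0.686, 0.135, 0.272]]
[ 19.8125     139.08333333 177.375     ]
side panel ((456.028076171875, -292.1539306640625), (63.67543411254883, 112.78792572021484), 83.83003234863281) [[397.0, -318.0], [509.0, -330.0], [516.0, -267.0], [403.0, -254.0]]
jig ((564.4739990234375, 131.8418426513672), (304.4032287597656, 208.92025756835938), 4.010376453399658) [[405.0, 225.0], [420.0, 17.0], [724.0, 38.0], [709.0, 247.0]]
2.01 [0.4161 0.418  0.6949 0.6989] [0.0056 0.0069 0.1893 0.1932]
3.01 [0.4188 0.4201 0.6954 0.7006] [-0.0025 -0.0012  0.1785  0.182 ]
4.01 [0.421  0.422  0.6963 0.7012] [-0.0113 -0.0098  0.1692  0.1713]
5.01 [0.4225 0.4231 0.6977 0.7023] [-0.0208 -0.0196  0.1588  0.1616]
6.01 [0.4229 0.4238 0.6984 0.7028] [-0.032  -0.0302  0.1493  0.1519]
yellow 139 [[0.44, 0.161, 0.032], [0.45, 0.185, 0.071], [0.467, 0.192, 0.079]]
red 64 [[0.663, 0.093, 0.251], [0.669, 0.124, 0.263], [0.68, 0.138, 0.271]]
[ 13.22916667 124.64583333 211.79166667]
```

Call:
drive_tool(series=[{"dx":1,"dy":0.8,"dz":0.3,"az":1,"gripper":85},{"dx":1,"dy":0.8,"dz":0.3,"az":1,"gripper":85},{"dx":1,"dy":0.8,"dz":0.3,"az":1,"gripper":85},{"dx":1,"dy":0.8,"dz":0.3,"az":1,"gripper":85},{"dx":1,"dy":0.8,"dz":0.3,"az":1,"gripper":85},{"dx":1,"dy":0.8,"dz":0.3,"az":1,"gripper":85},{"dx":1,"dy":0.8,"dz":0.3,"az":1,"gripper":85},{"dx":1,"dy":0.8,"dz":0.3,"az":1,"gripper":85}])

```text
$.series[0]: bad value
```

```bash
cat >> h.py <<'E'
def go(pos,yaw,tilt=0.0):
    """tool z down, tool y at world heading yaw deg. prints shift/turn fractions"""
    s=ctrl.get_state(); R0=R.from_quat(s['eef_rot']).as_matrix()
    y=np.array([np.cos(np.radians(yaw)),np.sin(np.radians(yaw)),0]); z=np.array([0,0,-1.])
    x=np.cross(y,z); R1=np.stack([x,y,z],1)
    d=R0.T@(np.array(pos)-s['tool_pos'])/.2
    a=np.degrees(R.from_matrix(R0.T@R1).as_rotvec())/45
    print('t',round(s['time_s'],2),'pos',s['tool_pos'].round(4),'yaw',np.degrees(np.arctan2(R0[1,1],R0[0,1])).round(2),'tilt',R0[:2,2].round(4),'F',s['force'].round(1),'w',round(s['width'],4),'q',s['q'].round(2))
    print('d',d.round(3),'a',a.round(3))
E
python3 - <<'E'
from h import *
go([.456,-.291,.09],84.1)
E
```

```text
t 1.4 pos [ 0.675  -0.      0.2453] yaw -180.0 tilt [0. 0.] F [ 0.3 -0.   0.6] w 0.0856 q [ 0.29  0.36  0.01 -0.   -1.22 -0.29]
d [1.455 1.095 0.777] a [-0.     0.     2.131]
```

Call:
drive_tool(series=[{"ax":0,"ay":0,"dx":1,"dy":0.8,"dz":0.3,"az":1,"gripper":85},{"ax":0,"ay":0,"dx":1,"dy":0.8,"dz":0.3,"az":1,"gripper":85},{"ax":0,"ay":0,"dx":1,"dy":0.8,"dz":0.3,"az":1,"gripper":85},{"ax":0,"ay":0,"dx":1,"dy":0.8,"dz":0.3,"az":1,"gripper":85},{"ax":0,"ay":0,"dx":1,"dy":0.8,"dz":0.3,"az":1,"gripper":85},{"ax":0,"ay":0,"dx":1,"dy":0.8,"dz":0.3,"az":1,"gripper":85},{"ax":0,"ay":0,"dx":1,"dy":0.8,"dz":0.3,"az":1,"gripper":85},{"ax":0,"ay":0,"dx":1,"dy":0.8,"dz":0.3,"az":1,"gripper":85}])

```text
time_s: 2.07
tool_pos: [0.5122, -0.2021, 0.1847]
eef_rot: [-0.38, 0.925, 0.0, -0.001]
force: [-0.3, -0.2, -0.3]
width: 0.0853
```

Run:
```python
from h import *
go([.456,-.291,.12],84.1)
```

```text
t 2.07 pos [ 0.5122 -0.2021  0.1847] yaw 134.68 tilt [-0.0015  0.0003] F [-0.3 -0.2 -0.3] w 0.0853 q [-0.02  0.2  -0.35 -0.   -1.02 -0.77]
d [ 0.512 -0.119  0.324] a [ 1.000e-03 -2.000e-03  1.124e+00]
```

Call:
drive_tool(series=[{"ax":0,"ay":0,"dx":0.512,"dy":-0.119,"dz":0.324,"az":1,"gripper":85},{"ax":0,"ay":0,"dx":0.512,"dy":-0.119,"dz":0.324,"az":1,"gripper":85},{"ax":0,"ay":0,"dx":0.512,"dy":-0.119,"dz":0.324,"az":1,"gripper":85},{"ax":0,"ay":0,"dx":0.512,"dy":-0.119,"dz":0.324,"az":1,"gripper":85},{"ax":0,"ay":0,"dx":0.512,"dy":-0.119,"dz":0.324,"az":1,"gripper":85},{"ax":0,"ay":0,"dx":0.512,"dy":-0.119,"dz":0.324,"az":1,"gripper":85},{"ax":0,"ay":0,"dx":0.512,"dy":-0.119,"dz":0.324,"az":1,"gripper":85},{"ax":0,"ay":0,"dx":0.512,"dy":-0.119,"dz":0.324,"az":1,"gripper":85}])

```text
time_s: 2.73
tool_pos: [0.4602, -0.2892, 0.1207]
eef_rot: [0.0, 1.0, -0.0, 0.0]
force: [0.4, 0.2, -0.8]
width: 0.0846
```

Run:
```python
from h import *
p=shot('wrist','wrist1')
print({k:p[k] for k in ('fovy','cx','cy','rvec','tvec')})
for r in ctrl.boxes_of('panel',p): print(r)
p=shot('scene','scene1')
go([.456,-.291,.05],84.1)
```

```text
{'fovy': 65.70646984690485, 'cx': 324.45476694921524, 'cy': 242.24828134650227, 'rvec': array([-2.04127656, -2.04188155, -0.34359877]), 'tvec': array([ 0.28837098, -0.43699243,  0.11323523])}
{'position': [0.4754, -0.1702, 0.0118], 'score': 0.83}
{'position': [0.4501, -0.2918, 0.0187], 'score': 0.71}
{'position': [0.2911, -0.4023, 0.0118], 'score': 0.71}
{'position': [0.3091, -0.2531, 0.0186], 'score': 0.57}
t 2.88 pos [ 0.4599 -0.289   0.1207] yaw 90.16 tilt [ 0.0004 -0.0001] F [-0.3  0.5 -0.1] w 0.0848 q [-0.2   0.26 -0.44  0.   -0.87 -1.37]
d [ 0.02  -0.01   0.353] a [-0.     0.     0.135]
```

View pics/wrist1.png

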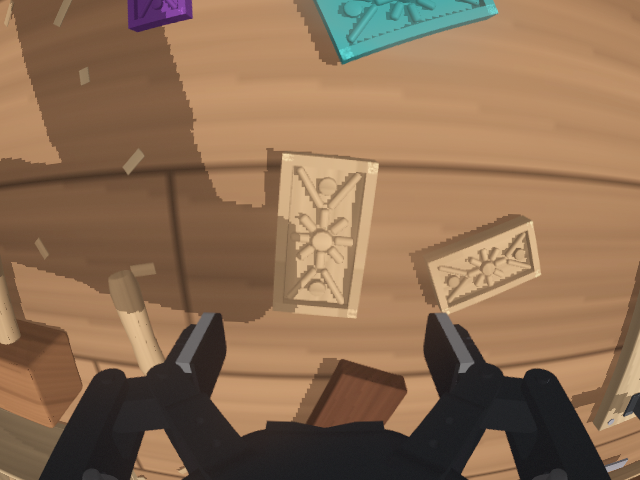

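The wrist picture shows the large pale panel, carved face up, at (325,238). The smaller pale one is at (485,265), and the pale chisel's handle end is at (128,285). I'll measure the panel corners and that handle end.

```bash
cat >> h.py <<'E'
def fpts(p,uv=None):
    f=240/np.tan(np.radians(p['fovy'])/2); d=p['depth']
    if uv is None: v,u=np.mgrid[0:480,0:640]
    else: u,v=np.array(uv).T; d=d[v,u]
    x=(u-p['cx'])/f;y=(v-p['cy'])/f; r=np.hypot(x,y)+1e-9; t=np.tan(r)/r
    P=np.stack([x*t*d,y*t*d,d],-1)
    Rm=cv2.Rodrigues(np.array(p['rvec'],float))[0]
    return (P-np.array(p['tvec']).ravel())@Rm
E
python3 - <<'E'
from h import *
p=ctrl.read_camera('wrist')
W=fpts(p); print(W[285,128],W[238,322],W[100,300])
best=min(ctrl.silhouettes('panel',p),key=lambda r:np.linalg.norm(np.median(W[r['pixels']][:,:2],0)-[.456,-.291]))
w=W[best['pixels']]; w=w[(w[:,2]>0.014)&(w[:,2]<0.03)]
print(len(w),np.median(w[:,2]))
rc=cv2.minAreaRect((w[:,:2]*1000).astype(np.float32));print(rc,cv2.boxPoints(rc).round(0).tolist())
pickle.dump(p,open('w1.pkl','wb'))
E
```

```text
[ 0.49016657 -0.43718477  0.01958104] [ 0.45230498 -0.28968381  0.0198271 ] [ 3.63315733e-01 -3.04454324e-01 -7.36352642e-05]
8813 0.019384145131395046
((455.0695495605469, -290.01202392578125), (60.49927520751953, 110.85677337646484), 84.39405822753906) [[397.0, -315.0], [507.0, -326.0], [513.0, -265.0], [403.0, -254.0]]
```

Run:
```python
from h import *
go([.4551,-.290,.018],84.4)
```

```text
t 2.98 pos [ 0.4597 -0.2891  0.1206] yaw 90.11 tilt [ 0.0002 -0.0001] F [0.8 0.4 0.2] w 0.0851 q [-0.2   0.26 -0.44  0.   -0.87 -1.37]
d [ 0.023 -0.004  0.513] a [-0.     0.     0.127]
```

Call:
drive_tool(series=[{"ax":0,"ay":0,"dx":0.023,"dy":-0.004,"dz":0.15,"az":0.127,"gripper":85},{"ax":0,"ay":0,"dx":0.023,"dy":-0.004,"dz":0.3,"az":0.127,"gripper":85},{"ax":0,"ay":0,"dx":0.023,"dy":-0.004,"dz":0.42,"az":0.127,"gripper":85},{"ax":0,"ay":0,"dx":0.023,"dy":-0.004,"dz":0.48,"az":0.127,"gripper":85},{"ax":0,"ay":0,"dx":0.023,"dy":-0.004,"dz":0.513,"az":0.127,"gripper":85},{"ax":0,"ay":0,"dx":0.023,"dy":-0.004,"dz":0.513,"az":0.127,"gripper":85},{"ax":0,"ay":0,"dx":0.023,"dy":-0.004,"dz":0.513,"az":0.127,"gripper":85},{"ax":0,"ay":0,"dx":0.023,"dy":-0.004,"dz":0.513,"az":0.127,"gripper":70}])

```text
time_s: 3.65
tool_pos: [0.4557, -0.2903, 0.0189]
eef_rot: [0.05, 0.999, -0.0, 0.001]
force: [0.1, 0.4, -0.1]
width: 0.0748
```

Call:
drive_tool(series=[{"ax":0,"ay":0,"dx":0,"dy":0,"dz":0,"az":0,"gripper":50},{"ax":0,"ay":0,"dx":0,"dy":0,"dz":0,"az":0,"gripper":50},{"ax":0,"ay":0,"dx":0,"dy":0,"dz":0,"az":0,"gripper":50},{"ax":0,"ay":0,"dx":0,"dy":0,"dz":0,"az":0,"gripper":50},{"ax":0,"ay":0,"dx":0,"dy":0,"dz":0,"az":0,"gripper":50},{"ax":0,"ay":0,"dx":0,"dy":0,"dz":0,"az":0,"gripper":50}])

```text
time_s: 4.15
tool_pos: [0.4557, -0.2903, 0.0195]
eef_rot: [0.05, 0.999, -0.0, 0.001]
force: [-1.6, 1.6, 6.7]
width: 0.0582
```

Run:
```python
from h import *
go([.4551,-.290,.14],84.4)
```

```text
t 4.15 pos [ 0.4557 -0.2903  0.0195] yaw 84.31 tilt [ 0.0025 -0.0007] F [-1.6  1.6  6.7] w 0.0582 q [-0.2   0.4  -0.55  0.   -0.63 -1.47]
d [ 0.002  0.001 -0.602] a [-0.001  0.003 -0.002]
```

Call:
drive_tool(series=[{"ax":0,"ay":0,"dx":0,"dy":0,"dz":-0.1,"az":0,"gripper":50},{"ax":0,"ay":0,"dx":0,"dy":0,"dz":-0.25,"az":0,"gripper":50},{"ax":0,"ay":0,"dx":0,"dy":0,"dz":-0.4,"az":0,"gripper":50},{"ax":0,"ay":0,"dx":0,"dy":0,"dz":-0.55,"az":0,"gripper":50},{"ax":0,"ay":0,"dx":0,"dy":0,"dz":-0.65,"az":0,"gripper":50},{"ax":0,"ay":0,"dx":0,"dy":0,"dz":-0.65,"az":0,"gripper":50}])

```text
time_s: 4.65
tool_pos: [0.4574, -0.291, 0.1536]
eef_rot: [0.049, 0.999, -0.001, 0.004]
force: [0.1, -1.3, -0.9]
width: 0.0581
```

Run:
```python
from h import *
p=shot('wrist','wrist2'); W=fpts(p)
s=ctrl.get_state()
for r in ctrl.silhouettes('panel',p):
    w=W[r['pixels']]; print(r['score'],len(w),np.median(w,0))
best=min(ctrl.silhouettes('panel',p),key=lambda r:np.linalg.norm(np.median(W[r['pixels']],0)-s['tool_pos']))
w=W[best['pixels']]; Rt=R.from_quat(s['eef_rot']).as_matrix(); l=(w-s['tool_pos'])@Rt
print(np.percentile(l,[1,5,50,95,99],axis=0).round(4))
go([.50,-.1,.15],94.6)
```

```text
0.88 3021 [ 0.2827412  -0.40124418  0.01192644]
0.83 34397 [ 0.44238658 -0.28887034  0.1508315 ]
0.77 6957 [ 0.30556753 -0.25265815  0.01672898]
0.63 5909 [ 0.47531856 -0.16994842  0.01300776]
[[-0.0521 -0.0287 -0.0041]
 [-0.0482 -0.0262 -0.0035]
 [ 0.0141  0.0004  0.0003]
 [ 0.0543  0.0272  0.0059]
 [ 0.0547  0.0297  0.0133]]
t 4.8 pos [ 0.4545 -0.2898  0.1481] yaw 84.26 tilt [0.0009 0.0003] F [ 0.9  0.8 -0.8] w 0.058 q [-0.2   0.22 -0.42 -0.   -0.93 -1.47]
d [-0.132  0.967 -0.009] a [ 0.     0.001 -0.23 ]
```

View pics/wrist2.png

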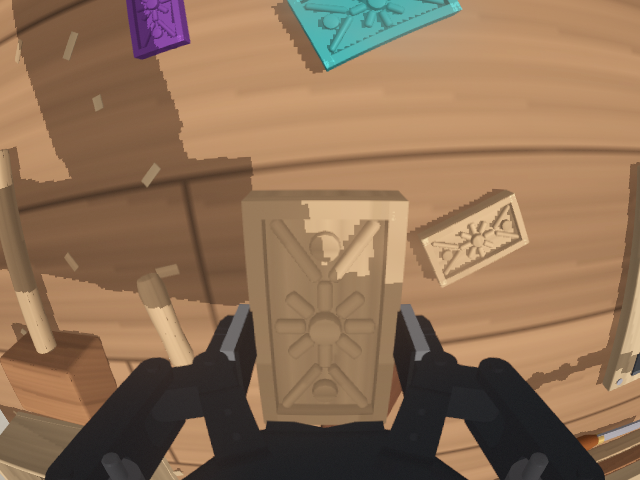

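Call:
drive_tool(series=[{"ax":0,"ay":0,"dx":-0.4,"dy":1,"dz":-0.2,"az":-0.23,"gripper":50},{"ax":0,"ay":0,"dx":-0.4,"dy":1,"dz":-0.2,"az":-0.23,"gripper":50},{"ax":0,"ay":0,"dx":-0.4,"dy":1,"dz":-0.2,"az":-0.23,"gripper":50},{"ax":0,"ay":0,"dx":-0.4,"dy":1,"dz":-0.2,"az":-0.23,"gripper":50},{"ax":0,"ay":0,"dx":-0.4,"dy":1,"dz":-0.2,"az":-0.23,"gripper":50},{"ax":0,"ay":0,"dx":-0.4,"dy":1,"dz":-0.2,"az":-0.23,"gripper":50},{"ax":0,"ay":0,"dx":-0.4,"dy":1,"dz":-0.2,"az":-0.23,"gripper":50},{"ax":0,"ay":0,"dx":-0.4,"dy":1,"dz":-0.2,"az":-0.23,"gripper":50}])

```text
time_s: 5.47
tool_pos: [0.5538, -0.0982, 0.1865]
eef_rot: [-0.041, 0.999, 0.0, -0.001]
force: [-0.4, -0.4, -1.7]
width: 0.0582
```

Run:
```python
from h import *
p=shot('wrist','wrist3')
go([.57,0.02,.2],94.6)
```

```text
t 5.52 pos [ 0.5534 -0.099   0.1865] yaw 94.66 tilt [-0.0027 -0.0001] F [ 0.4 -0.4 -0.9] w 0.0584 q [ 0.17  0.22 -0.32 -0.   -1.03 -1.66]
d [-0.131  0.586 -0.068] a [ 0.    -0.003  0.001]
```

View pics/wrist3.png

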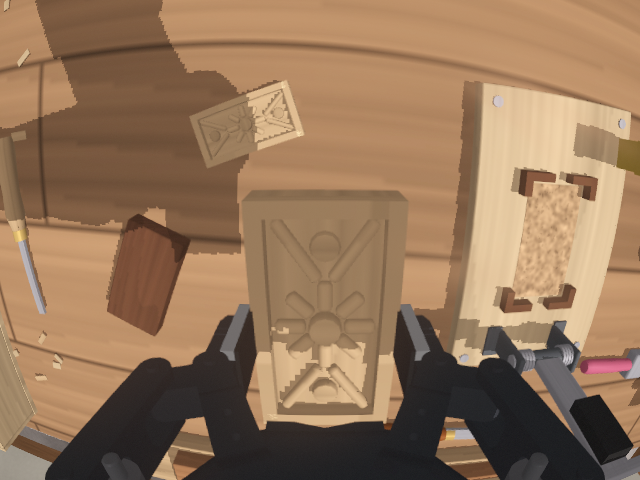

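The wrist picture shows the jig at right: cork bed at (548,240) and dark corner stops at (537,182), (583,185), (516,300) and (560,298). I'll fit the bed from these.

Run:
```python
from h import *
p=ctrl.read_camera('wrist'); W=fpts(p); pickle.dump(p,open('w3.pkl','wb'))
im=p['image'].astype(int)
roi=np.zeros((480,640),bool); roi[155:325,490:612]=1
dark=roi&(im.sum(2)<330)&(abs(W[...,2]-.030)<.004)
w=W[dark]; print(dark.sum(),np.median(w[:,2]))
rc=cv2.minAreaRect((w[:,:2]*1000).astype(np.float32)); print('stops outer (136x85)',rc)
n,l,st,c=cv2.connectedComponentsWithStats(dark.astype(np.uint8))
for i in range(1,n):
    if st[i,4]>20: print(st[i],W[l==i].mean(0).round(4))
# jig frame percentiles
a=np.radians(4.6); ex=np.array([np.cos(a),np.sin(a)]);ey=np.array([-ex[1],ex[0]])
# board top rect
b=(abs(W[...,2]-.018)<.003)&(W[...,1]>.02); b[:, :440]=0; 
vv,uu=np.where(b); print(uu.min(),uu.max())
for a_ in (3.6,4.1,4.6,5.1,5.6):
    a=np.radians(a_); ex=np.array([np.cos(a),np.sin(a)]);ey=np.array([-ex[1],ex[0]])
    print(a_,'stop u',np.percentile(w[:,:2]@ex,[1,99]).round(4),'v',np.percentile(w[:,:2]@ey,[1,99]).round(4), 'board vmin',np.percentile(W[b][:,:2]@ey,[.5,1]).round(4),'u',np.percentile(W[b][:,:2]@ex,[.3,99.7]).round(4))
```

```text
1434 0.03007730594628437
stops outer (136x85) ((553.3468017578125, 118.04449462890625), (136.10781860351562, 86.33750915527344), 4.575015068054199)
[523 171  33  26 428] [0.4957 0.0811 0.03  ]
[571 175  27  25 346] [0.4908 0.1422 0.0299]
[546 287  30  22 303] [0.6102 0.1517 0.0295]
[503 291  30  22 357] [0.6151 0.0914 0.0296]
440 639
3.6 stop u [0.4917 0.6272] v [0.0394 0.1254] board vmin [-0.0026 -0.0018] u [0.4208 0.8595]
4.1 stop u [0.4927 0.6278] v [0.035  0.1202] board vmin [-0.0068 -0.0062] u [0.4216 0.8598]
4.6 stop u [0.4933 0.6284] v [0.0305 0.1152] board vmin [-0.0113 -0.0109] u [0.4221 0.86  ]
5.1 stop u [0.4939 0.629 ] v [0.0255 0.1106] board vmin [-0.0161 -0.0156] u [0.4226 0.8602]
5.6 stop u [0.4942 0.6296] v [0.0201 0.1062] board vmin [-0.0213 -0.0205] u [0.4229 0.8604]
```

Run:
```python
from h import *
go([.554,0.118,.12],94.6)
```

```text
t 5.57 pos [ 0.5533 -0.0995  0.1867] yaw 94.61 tilt [-0.0024 -0.0002] F [ 0.3 -0.2 -1.4] w 0.058 q [ 0.17  0.22 -0.32 -0.   -1.03 -1.66]
d [-0.092  1.084  0.333] a [ 0.    -0.003  0.   ]
```

Call:
drive_tool(series=[{"ax":0,"ay":0,"dx":-0.09,"dy":1,"dz":0,"az":0,"gripper":50},{"ax":0,"ay":0,"dx":-0.09,"dy":1,"dz":0,"az":0,"gripper":50},{"ax":0,"ay":0,"dx":-0.09,"dy":1,"dz":0.1,"az":0,"gripper":50},{"ax":0,"ay":0,"dx":-0.09,"dy":1,"dz":0.3,"az":0,"gripper":50},{"ax":0,"ay":0,"dx":-0.09,"dy":1,"dz":0.4,"az":0,"gripper":50},{"ax":0,"ay":0,"dx":-0.09,"dy":1,"dz":0.4,"az":0,"gripper":50},{"ax":0,"ay":0,"dx":-0.09,"dy":1,"dz":0.4,"az":0,"gripper":50},{"ax":0,"ay":0,"dx":-0.09,"dy":1,"dz":0.4,"az":0,"gripper":50}])

```text
time_s: 6.23
tool_pos: [0.5551, 0.1009, 0.1065]
eef_rot: [-0.041, 0.999, -0.001, -0.002]
force: [0.5, 0.0, -0.6]
width: 0.0584
```

Run:
```python
from h import *
p=shot('side','side2')
go([.554,0.118,.060],94.58)
go([.554,0.118,.040],94.58)
```

```text
t 6.28 pos [0.5559 0.1006 0.1077] yaw 94.61 tilt [-0.001  -0.0009] F [-0.7  0.1 -1.2] w 0.0581 q [ 0.53  0.31 -0.41  0.   -0.85 -2.02]
d [0.002 0.087 0.238] a [-0.001 -0.001  0.001]
t 6.28 pos [0.5559 0.1006 0.1077] yaw 94.61 tilt [-0.001  -0.0009] F [-0.7  0.1 -1.2] w 0.0581 q [ 0.53  0.31 -0.41  0.   -0.85 -2.02]
d [0.002 0.088 0.338] a [-0.001 -0.001  0.001]
```

View pics/side2.png

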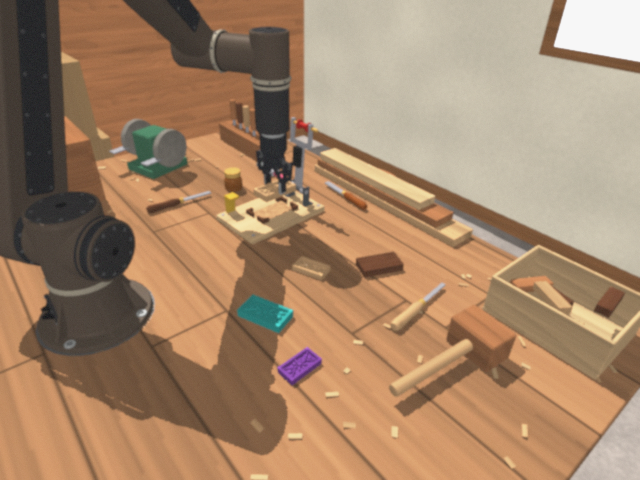

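Call:
drive_tool(series=[{"ax":0,"ay":0,"dx":0.005,"dy":0.087,"dz":0.0,"az":0,"gripper":50},{"ax":0,"ay":0,"dx":0.005,"dy":0.087,"dz":0.1,"az":0,"gripper":50},{"ax":0,"ay":0,"dx":0.005,"dy":0.087,"dz":0.2,"az":0,"gripper":50},{"ax":0,"ay":0,"dx":0.005,"dy":0.087,"dz":0.238,"az":0,"gripper":50},{"ax":0,"ay":0,"dx":0.005,"dy":0.087,"dz":0.238,"az":0,"gripper":50},{"ax":0,"ay":0,"dx":0.005,"dy":0.087,"dz":0.238,"az":0,"gripper":50}])

```text
time_s: 6.78
tool_pos: [0.5542, 0.1181, 0.0611]
eef_rot: [-0.04, 0.999, -0.0, 0.0]
force: [-0.2, -0.7, -0.8]
width: 0.0578
```

Run:
```python
from h import *
p=shot('wrist','wrist4'); W=fpts(p); s=ctrl.get_state()
Rt=R.from_quat(s['eef_rot']).as_matrix()
best=min(ctrl.silhouettes('panel',p),key=lambda r:np.linalg.norm(np.median(W[r['pixels']],0)-s['tool_pos']))
w=W[best['pixels']]; l=(w-s['tool_pos'])@Rt
print(np.percentile(l,[1,5,50,95,99],axis=0).round(4))
go([.554,0.118,.038],94.58)
```

```text
[[-0.0508 -0.0287 -0.0014]
 [-0.0469 -0.0262 -0.0008]
 [ 0.0153  0.0003  0.0031]
 [ 0.0556  0.0271  0.0087]
 [ 0.0561  0.0296  0.015 ]]
t 6.88 pos [0.5547 0.1188 0.0617] yaw 94.6 tilt [0.0018 0.0008] F [ 0.5  0.1 -1. ] w 0.0583 q [ 0.56  0.37 -0.45  0.   -0.75 -2.05]
d [ 0.004 -0.004  0.119] a [0.001 0.002 0.   ]
```

View pics/wrist4.png

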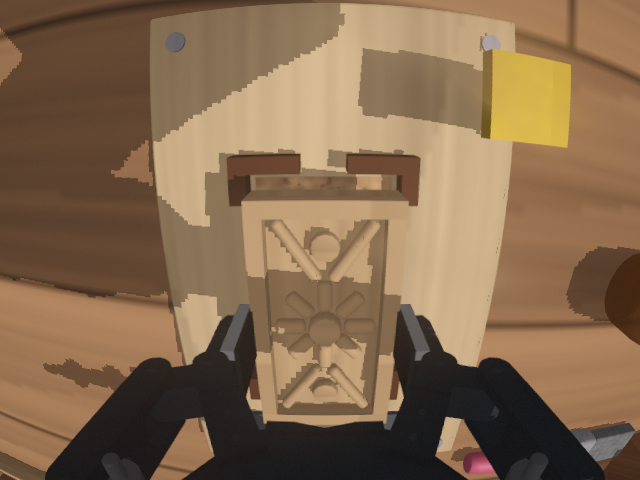

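Call:
drive_tool(series=[{"ax":0,"ay":0,"dx":0.003,"dy":-0.003,"dz":0.03,"az":0,"gripper":50},{"ax":0,"ay":0,"dx":0.003,"dy":-0.003,"dz":0.06,"az":0,"gripper":50},{"ax":0,"ay":0,"dx":0.003,"dy":-0.003,"dz":0.09,"az":0,"gripper":50},{"ax":0,"ay":0,"dx":0.003,"dy":-0.003,"dz":0.11,"az":0,"gripper":50},{"ax":0,"ay":0,"dx":0.003,"dy":-0.003,"dz":0.11,"az":0,"gripper":50},{"ax":0,"ay":0,"dx":0.003,"dy":-0.003,"dz":0.11,"az":0,"gripper":50}])

```text
time_s: 7.38
tool_pos: [0.553, 0.1184, 0.0379]
eef_rot: [-0.041, 0.999, -0.0, -0.0]
force: [0.6, 0.5, -1.3]
width: 0.0582
```

Run:
```python
from h import *
go([.554,0.118,.038],94.58)
```

```text
t 7.38 pos [0.553  0.1184 0.0379] yaw 94.64 tilt [-0.0005 -0.0004] F [ 0.6  0.5 -1.3] w 0.0582 q [ 0.56  0.4  -0.47  0.   -0.7  -2.05]
d [-0.005 -0.002 -0.001] a [-0.    -0.001  0.001]
```

No contact yet, so I'll lower slightly and release.

Call:
drive_tool(series=[{"ax":0,"ay":0,"dx":-0.004,"dy":0,"dz":0.004,"az":0,"gripper":50},{"ax":0,"ay":0,"dx":-0.004,"dy":0,"dz":0.008,"az":0,"gripper":50},{"ax":0,"ay":0,"dx":-0.004,"dy":0,"dz":0.008,"az":0,"gripper":50}])

```text
time_s: 7.63
tool_pos: [0.5534, 0.1185, 0.0375]
eef_rot: [-0.041, 0.999, -0.0, -0.0]
force: [-6.5, -0.1, 12.6]
width: 0.0582
```

Call:
drive_tool(series=[{"ax":0,"ay":0,"dx":0,"dy":0,"dz":0,"az":0,"gripper":76},{"ax":0,"ay":0,"dx":0,"dy":0,"dz":0,"az":0,"gripper":76},{"ax":0,"ay":0,"dx":0,"dy":0,"dz":0,"az":0,"gripper":76},{"ax":0,"ay":0,"dx":0,"dy":0,"dz":0,"az":0,"gripper":76}])

```text
time_s: 7.97
tool_pos: [0.554, 0.1184, 0.0365]
eef_rot: [-0.04, 0.999, -0.0, -0.0]
force: [-1.5, -0.3, -0.8]
width: 0.076
```

Call:
drive_tool(series=[{"ax":0,"ay":0,"dx":0,"dy":0,"dz":-0.1,"az":0,"gripper":76},{"ax":0,"ay":0,"dx":0,"dy":0,"dz":-0.25,"az":0,"gripper":76},{"ax":0,"ay":0,"dx":0,"dy":0,"dz":-0.45,"az":0,"gripper":76},{"ax":0,"ay":0,"dx":0,"dy":0,"dz":-0.65,"az":0,"gripper":76},{"ax":0,"ay":0,"dx":0,"dy":0,"dz":-0.75,"az":0,"gripper":76},{"ax":0,"ay":0,"dx":0,"dy":0,"dz":-0.75,"az":0,"gripper":76}])

```text
time_s: 8.47
tool_pos: [0.5567, 0.1195, 0.1925]
eef_rot: [-0.041, 0.999, 0.002, 0.004]
force: [0.4, -0.1, 0.1]
width: 0.076
```

Run:
```python
from h import *
p=shot('wrist','wrist5'); W=fpts(p); pickle.dump(p,open('w5.pkl','wb'))
for r in ctrl.silhouettes('panel',p)[:2]:
    w=W[r['pixels']]; print(r['score'],len(w),np.median(w,0).round(4))
    w=w[(w[:,2]>.033)&(w[:,2]<.045)]
    if len(w)>50: print(cv2.minAreaRect((w[:,:2]*1000).astype(np.float32)),np.percentile(w[:,2],[5,50,95]))
go([.554,0.118,.3],180+4.58)
```

```text
0.7 10225 [0.5487 0.1192 0.0349]
((552.7371215820312, 119.57476806640625), (110.65780639648438, 60.45534133911133), 4.747998237609863) [0.03396956 0.03745726 0.03905997]
0.55 51 [ 0.3307 -0.2557  0.0045]
t 8.57 pos [0.5542 0.1187 0.1876] yaw 94.62 tilt [0.0018 0.0014] F [-0.8 -0.1 -1.5] w 0.076 q [ 0.56  0.23 -0.31 -0.   -1.03 -2.05]
d [ 0.    -0.003 -0.562] a [-1.000e-03  3.000e-03 -1.999e+00]
```

View pics/wrist5.png

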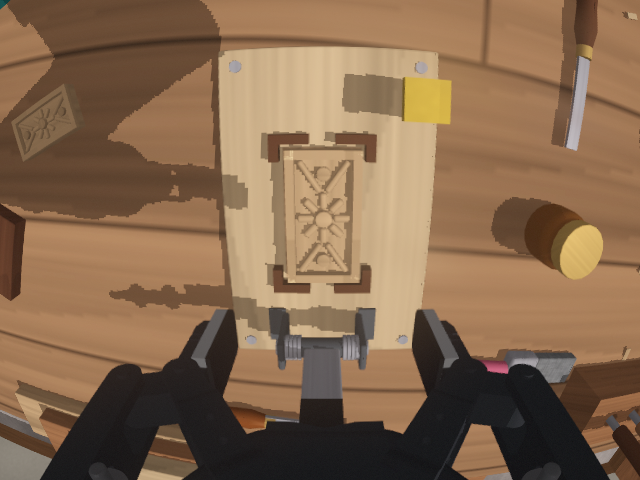

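Panel lies carved face up in the bed; the wrist view puts it at (323,213), between the four stops. Next I rise, turn and look at the bolt.

Call:
drive_tool(series=[{"ax":0,"ay":0,"dx":0,"dy":0,"dz":-0.9,"az":0.3,"gripper":50},{"ax":0,"ay":0,"dx":0,"dy":0,"dz":-0.9,"az":1,"gripper":50},{"ax":0,"ay":0,"dx":0,"dy":0,"dz":-0.9,"az":1,"gripper":50},{"ax":0,"ay":0,"dx":0,"dy":0,"dz":-0.9,"az":1,"gripper":50},{"ax":0,"ay":0,"dx":0,"dy":0,"dz":-0.9,"az":1,"gripper":50},{"ax":0,"ay":0,"dx":0,"dy":0,"dz":-0.9,"az":1,"gripper":50},{"ax":0,"ay":0,"dx":0,"dy":0,"dz":-0.9,"az":1,"gripper":50}])

```text
time_s: 9.15
tool_pos: [0.5541, 0.1187, 0.3664]
eef_rot: [0.349, 0.937, 0.0, -0.0]
force: [-0.2, 0.1, -1.0]
width: 0.0498
```

Run:
```python
from h import *
go([.61,0.09,.37],4.58)
```

```text
t 9.15 pos [0.5541 0.1187 0.3664] yaw 49.21 tilt [-0.0002  0.0004] F [-0.2  0.1 -1. ] w 0.0498 q [ 0.56  0.12 -0.03 -0.   -1.42 -2.84]
d [-0.305  0.074 -0.018] a [ 0.    -0.001  0.992]
```

Joint 6 turns the other way, so I'll go round the long way to yaw 184.6.

Call:
drive_tool(series=[{"ax":0,"ay":0,"dx":0,"dy":0,"dz":0,"az":-1,"gripper":50},{"ax":0,"ay":0,"dx":0,"dy":0,"dz":0,"az":-1,"gripper":50},{"ax":0,"ay":0,"dx":0,"dy":0,"dz":0,"az":-1,"gripper":50},{"ax":0,"ay":0,"dx":0,"dy":0,"dz":0,"az":-1,"gripper":50},{"ax":0,"ay":0,"dx":0,"dy":0,"dz":0,"az":-1,"gripper":50},{"ax":0,"ay":0,"dx":0,"dy":0,"dz":0,"az":-1,"gripper":50},{"ax":0,"ay":0,"dx":0,"dy":0,"dz":0,"az":-1,"gripper":50}])

```text
time_s: 9.73
tool_pos: [0.5537, 0.1185, 0.3646]
eef_rot: [-0.044, 0.999, -0.001, -0.002]
force: [0.1, -0.5, -0.2]
width: 0.0495
```

Call:
drive_tool(series=[{"ax":0,"ay":0,"dx":0,"dy":0,"dz":0,"az":-1,"gripper":50},{"ax":0,"ay":0,"dx":0,"dy":0,"dz":0,"az":-1,"gripper":50},{"ax":0,"ay":0,"dx":0,"dy":0,"dz":0,"az":-1,"gripper":50},{"ax":0,"ay":0,"dx":0,"dy":0,"dz":0,"az":-1,"gripper":50},{"ax":0,"ay":0,"dx":0,"dy":0,"dz":0,"az":-1,"gripper":50},{"ax":0,"ay":0,"dx":0,"dy":0,"dz":0,"az":-1,"gripper":50},{"ax":0,"ay":0,"dx":0,"dy":0,"dz":0,"az":-1,"gripper":50}])

```text
time_s: 10.32
tool_pos: [0.5537, 0.1184, 0.3646]
eef_rot: [-0.423, 0.906, 0.0, -0.002]
force: [-1.3, -0.4, 0.2]
width: 0.05
```

Run:
```python
from h import *
go([.655,0.105,.37],184.58)
```

```text
t 10.32 pos [0.5537 0.1184 0.3646] yaw 140.05 tilt [-0.0031 -0.0014] F [-1.3 -0.4  0.2] w 0.05 q [ 0.56  0.13 -0.03 -0.   -1.42 -1.25]
d [-0.274 -0.432 -0.028] a [ 0.003 -0.003 -0.99 ]
```

Call:
drive_tool(series=[{"ax":0,"ay":0,"dx":-0.27,"dy":-0.43,"dz":-0.03,"az":-0.99,"gripper":50},{"ax":0,"ay":0,"dx":-0.27,"dy":-0.43,"dz":-0.03,"az":-0.99,"gripper":50},{"ax":0,"ay":0,"dx":-0.27,"dy":-0.43,"dz":-0.03,"az":-0.99,"gripper":50},{"ax":0,"ay":0,"dx":-0.27,"dy":-0.43,"dz":-0.03,"az":-0.99,"gripper":50},{"ax":0,"ay":0,"dx":-0.27,"dy":-0.43,"dz":-0.03,"az":-0.99,"gripper":50},{"ax":0,"ay":0,"dx":-0.27,"dy":-0.43,"dz":-0.03,"az":-0.99,"gripper":50},{"ax":0,"ay":0,"dx":-0.27,"dy":-0.43,"dz":-0.03,"az":-0.99,"gripper":50},{"ax":0,"ay":0,"dx":-0.27,"dy":-0.43,"dz":-0.03,"az":-0.99,"gripper":50}])

```text
time_s: 10.98
tool_pos: [0.6543, 0.1039, 0.3703]
eef_rot: [0.733, -0.68, -0.001, 0.002]
force: [0.0, -0.4, -0.5]
width: 0.0503
```

Run:
```python
from h import *
p=shot('wrist','wrist6'); W=fpts(p); pickle.dump(p,open('w6.pkl','wb'))
hsv=cv2.cvtColor(p['image'],cv2.COLOR_RGB2HSV)
rd=((hsv[...,0]<6)|(hsv[...,0]>174))&(hsv[...,1]>170)&(W[...,2]>.2)
w=W[rd]; vv,uu=np.where(rd); print(rd.sum(),uu.mean() if len(uu) else 0,vv.mean() if len(uu) else 0,[np.percentile(w,k,axis=0).round(4).tolist() for k in (1,50,99)])
print(ctrl.boxes_of('bolt_grip',p)[:2])
a=np.radians(4.58); ex=np.array([np.cos(a),np.sin(a)]);ey=np.array([-ex[1],ex[0]])
l=w[:,:2]-[.5533,.118]; print('jig x',np.percentile(l@ex,[1,50,99]).round(4),'jig y',np.percentile(l@ey,[1,50,99]).round(4))
go([.6747,.1157,.30],184.58)
```

```text
1368 292.3516081871345 267.9605263157895 [[0.6616, 0.0968, 0.2535], [0.6743, 0.1227, 0.2668], [0.688, 0.1383, 0.2742]]
[{'position': [0.6747, 0.1071, 0.2686], 'score': 0.82}, {'position': [0.5904, 0.1112, 0.0181], 'score': 0.59}]
jig x [0.1091 0.1205 0.134 ] jig y [-0.0311 -0.0051  0.0103]
t 11.08 pos [0.6543 0.1039 0.3711] yaw -175.91 tilt [-0.0023 -0.0008] F [-0.4  0.2  0. ] w 0.0498 q [ 0.45  0.29  0.2  -0.   -1.48 -0.38]
d [-0.052 -0.107  0.355] a [ 0.003 -0.001 -0.011]
```

View pics/wrist6.png

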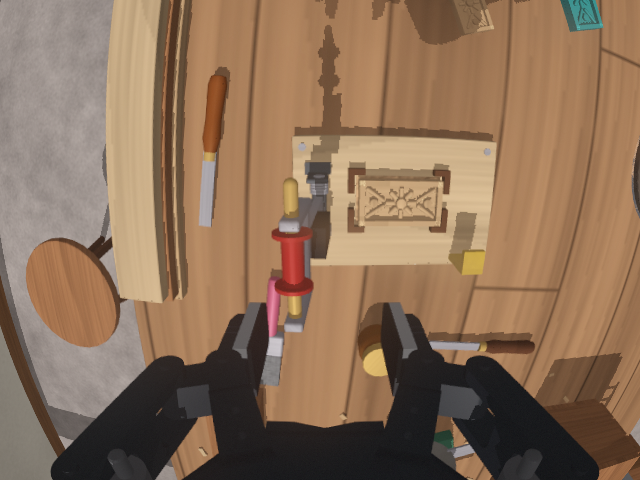

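Call:
drive_tool(series=[{"ax":0,"ay":0,"dx":-0.059,"dy":-0.107,"dz":0.1,"az":-0.011,"gripper":40},{"ax":0,"ay":0,"dx":-0.059,"dy":-0.107,"dz":0.25,"az":-0.011,"gripper":40},{"ax":0,"ay":0,"dx":-0.059,"dy":-0.107,"dz":0.35,"az":-0.011,"gripper":40},{"ax":0,"ay":0,"dx":-0.059,"dy":-0.107,"dz":0.45,"az":-0.011,"gripper":40},{"ax":0,"ay":0,"dx":-0.059,"dy":-0.107,"dz":0.53,"az":-0.011,"gripper":40},{"ax":0,"ay":0,"dx":-0.059,"dy":-0.107,"dz":0.583,"az":-0.011,"gripper":40},{"ax":0,"ay":0,"dx":-0.059,"dy":-0.107,"dz":0.583,"az":-0.011,"gripper":40}])

```text
time_s: 11.67
tool_pos: [0.6737, 0.117, 0.2528]
eef_rot: [0.735, -0.678, -0.001, 0.002]
force: [-0.5, 0.6, -0.5]
width: 0.0404
```

Run:
```python
from h import *
p=shot('wrist','wrist7')
go([.6745,.1173,.2545],184.58)
```

```text
t 11.72 pos [0.6745 0.1171 0.2549] yaw -175.36 tilt [-0.0022 -0.0011] F [0.1 0.4 1. ] w 0.0402 q [ 0.46  0.37  0.05 -0.   -1.25 -0.37]
d [-0.001 -0.     0.002] a [ 0.003 -0.001  0.001]
```

View pics/wrist7.png

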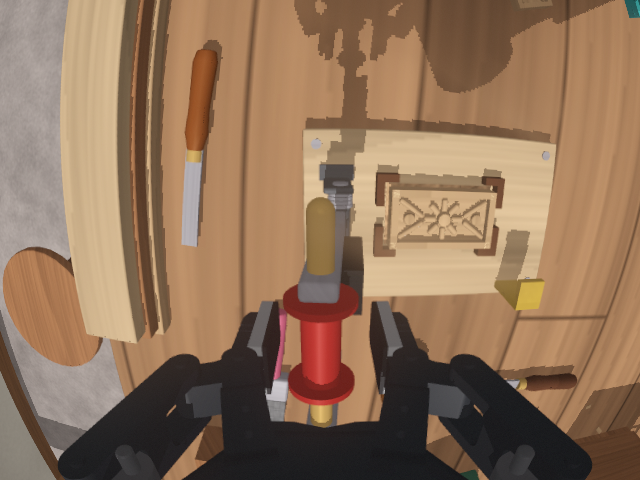

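Call:
drive_tool(series=[{"ax":0,"ay":0,"dx":0,"dy":0,"dz":0,"az":0,"gripper":10},{"ax":0,"ay":0,"dx":0,"dy":0,"dz":0,"az":0,"gripper":10},{"ax":0,"ay":0,"dx":0,"dy":0,"dz":0,"az":0,"gripper":10},{"ax":0,"ay":0,"dx":0,"dy":0,"dz":0,"az":0,"gripper":10},{"ax":0,"ay":0,"dx":0,"dy":0,"dz":0,"az":0,"gripper":10}])

```text
time_s: 12.13
tool_pos: [0.6754, 0.1173, 0.2577]
eef_rot: [0.735, -0.678, 0.001, -0.001]
force: [-0.5, 0.2, 5.8]
width: 0.0139
```

Call:
drive_tool(series=[{"ax":0,"ay":0,"dx":0.005,"dy":0,"dz":0,"az":0,"gripper":10},{"ax":0,"ay":0,"dx":0.01,"dy":0,"dz":0,"az":0,"gripper":10},{"ax":0,"ay":0,"dx":0.015,"dy":0,"dz":0,"az":0,"gripper":10},{"ax":0,"ay":0,"dx":0.015,"dy":0,"dz":0,"az":0,"gripper":10},{"ax":0,"ay":0,"dx":0.015,"dy":0,"dz":0,"az":0,"gripper":10}])

```text
time_s: 12.55
tool_pos: [0.6756, 0.1155, 0.2577]
eef_rot: [0.736, -0.677, 0.0, -0.002]
force: [-1.9, 4.2, 7.2]
width: 0.0139
```

Run:
```python
from h import *
go([.6745,.1173,.2545],184.58)
```

```text
t 12.55 pos [0.6756 0.1155 0.2577] yaw -175.29 tilt [0.0026 0.0022] F [-1.9  4.2  7.2] w 0.0139 q [ 0.45  0.37  0.05 -0.   -1.25 -0.37]
d [-0.009  0.005  0.016] a [-0.004  0.003  0.003]
```

Bolt is drawn back to its stop. Next is the arc, in steps.

Call:
drive_tool(series=[{"ax":0,"ay":0,"dx":0,"dy":0.075,"dz":-0.003,"az":0,"gripper":10},{"ax":0,"ay":0,"dx":0,"dy":0.15,"dz":-0.001,"az":0,"gripper":10},{"ax":0,"ay":0,"dx":0,"dy":0.224,"dz":0.007,"az":0,"gripper":10},{"ax":0,"ay":0,"dx":0,"dy":0.298,"dz":0.021,"az":0,"gripper":10}])

```text
time_s: 12.88
tool_pos: [0.6184, 0.1108, 0.2553]
eef_rot: [0.736, -0.677, 0.002, -0.004]
force: [-1.9, 5.3, 10.7]
width: 0.0138
```

```bash
cat >> h.py <<'E'
def arc():
    s=ctrl.get_state(); a=np.radians(4.58); ex=np.array([np.cos(a),np.sin(a)]);ey=np.array([-ex[1],ex[0]])
    l=s['tool_pos'][:2]-[.5533,.118]; jx=l@ex; jy=l@ey; z=s['tool_pos'][2]
    r=np.hypot(.105-jx,z+.003-.06); print('t',round(s['time_s'],2),'jig',(jx*1e3).round(1),(jy*1e3).round(1),'z',(z*1e3).round(1),'ang',np.arctan2(z+.003-.06,.105-jx).round(3),'r',(r*1e3).round(1),'F',s['force'].round(1),'T',s['torque'].round(2),'w',round(s['width'],4))
E
python3 - <<'E'
from h import *
arc(); shot('side','side3')
E
```

```text
t 12.88 jig 64.3 -12.4 z 255.3 ang 1.369 r 202.4 F [-1.9  5.3 10.7] T [ 1.92  1.23 -0.05] w 0.0138
```

View pics/side3.png

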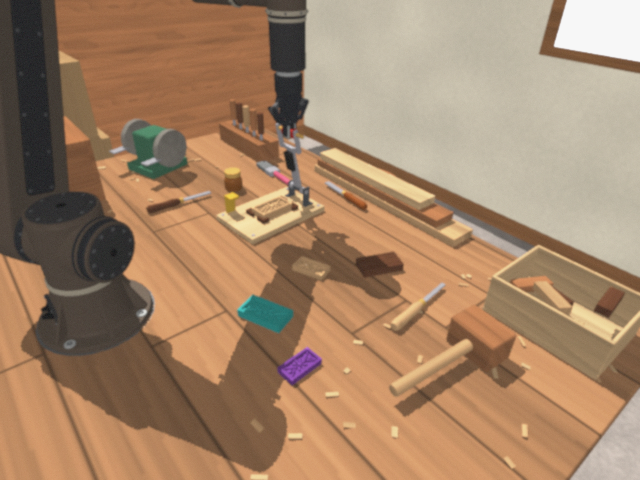

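Call:
drive_tool(series=[{"ax":0,"ay":0,"dx":0,"dy":0.077,"dz":0.021,"az":0,"gripper":10},{"ax":0,"ay":0,"dx":0,"dy":0.153,"dz":0.047,"az":0,"gripper":10},{"ax":0,"ay":0,"dx":0,"dy":0.226,"dz":0.08,"az":0,"gripper":10},{"ax":0,"ay":0,"dx":0,"dy":0.296,"dz":0.118,"az":0,"gripper":10},{"ax":0,"ay":0,"dx":0,"dy":0.363,"dz":0.162,"az":0,"gripper":10},{"ax":0,"ay":0,"dx":0,"dy":0.426,"dz":0.211,"az":0,"gripper":10}])

```text
time_s: 13.43
tool_pos: [0.5335, 0.1041, 0.2119]
eef_rot: [0.736, -0.677, 0.002, -0.004]
force: [6.1, 3.1, 5.3]
width: 0.0137
```

Run:
```python
from h import *
arc(); shot('side','side4'); arc()
```

```text
t 13.43 jig -20.9 -12.3 z 211.9 ang 0.888 r 199.6 F [6.1 3.1 5.3] T [ 1.24 -3.13 -0.05] w 0.0137
t 13.48 jig -24.2 -12.5 z 209.9 ang 0.869 r 200.2 F [-1.6  6.3  0.1] T [ 2.74 -0.34  0.02] w 0.0136
```

View pics/side4.png

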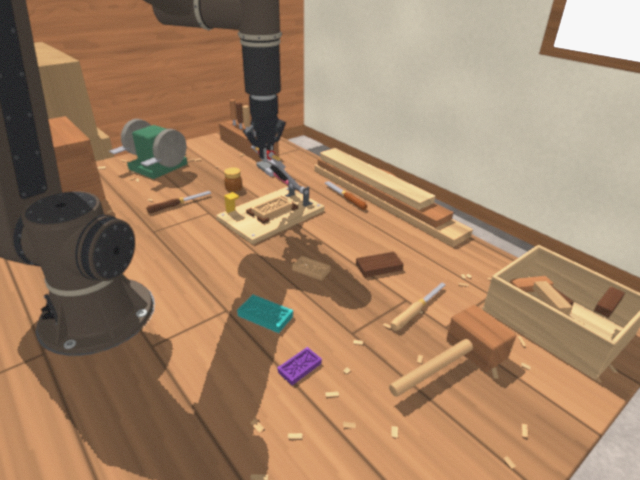

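Call:
drive_tool(series=[{"ax":0,"ay":0,"dx":0,"dy":0.059,"dz":0.054,"az":0,"gripper":10},{"ax":0,"ay":0,"dx":0,"dy":0.114,"dz":0.112,"az":0,"gripper":10},{"ax":0,"ay":0,"dx":0,"dy":0.163,"dz":0.175,"az":0,"gripper":10},{"ax":0,"ay":0,"dx":0,"dy":0.208,"dz":0.242,"az":0,"gripper":10},{"ax":0,"ay":0,"dx":0,"dy":0.247,"dz":0.311,"az":0,"gripper":10},{"ax":0,"ay":0,"dx":0,"dy":0.28,"dz":0.384,"az":0,"gripper":10},{"ax":0,"ay":0,"dx":0,"dy":0.308,"dz":0.459,"az":0,"gripper":10}])

```text
time_s: 14.07
tool_pos: [0.4712, 0.099, 0.1196]
eef_rot: [0.736, -0.677, 0.001, -0.003]
force: [0.1, 2.9, 9.0]
width: 0.014
```

Run:
```python
from h import *
arc(); shot('side','side5'); arc()
```

```text
t 14.07 jig -83.4 -12.4 z 119.6 ang 0.321 r 198.5 F [0.1 2.9 9. ] T [ 1.23 -0.13 -0.04] w 0.014
t 14.12 jig -84.2 -12.4 z 117.0 ang 0.307 r 198.5 F [3.2 5.3 1.4] T [ 1.65 -1.29 -0.09] w 0.0136
```

View pics/side5.png

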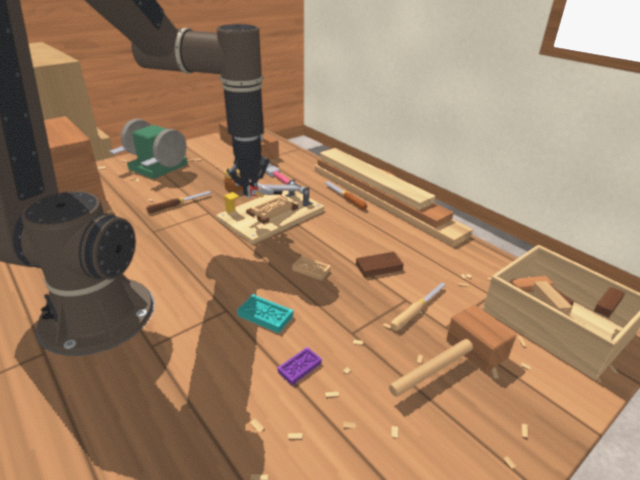

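Call:
drive_tool(series=[{"ax":0,"ay":0,"dx":0,"dy":0.021,"dz":0.077,"az":0,"gripper":10},{"ax":0,"ay":0,"dx":0,"dy":0.036,"dz":0.156,"az":0,"gripper":10},{"ax":0,"ay":0,"dx":0,"dy":0.045,"dz":0.225,"az":0,"gripper":10},{"ax":0,"ay":0,"dx":0,"dy":0.047,"dz":0.275,"az":0,"gripper":10},{"ax":0,"ay":0,"dx":0,"dy":0.048,"dz":0.305,"az":0,"gripper":10},{"ax":0,"ay":0,"dx":0,"dy":0.048,"dz":0.315,"az":0,"gripper":10},{"ax":0,"ay":0,"dx":0,"dy":0.048,"dz":0.315,"az":0,"gripper":10}])

```text
time_s: 14.7
tool_pos: [0.4604, 0.098, 0.0553]
eef_rot: [0.735, -0.678, -0.0, -0.001]
force: [-7.8, 8.4, 11.4]
width: 0.014
```

Run:
```python
from h import *
arc(); p=shot('wrist','wrist8'); W=fpts(p); pickle.dump(p,open('w8.pkl','wb')); arc()
q=shot('side','side6'); im=cv2.resize(q['image'][130:250,180:340],None,fx=4.5,fy=4.5,interpolation=cv2.INTER_CUBIC); cv2.imwrite('pics/side6c.png',im[:,:,::-1])
```

```text
t 14.7 jig -94.2 -12.5 z 55.3 ang -0.008 r 199.3 F [-7.8  8.4 11.4] T [ 2.67  2.37 -0.05] w 0.014
t 14.75 jig -94.2 -12.5 z 55.6 ang -0.007 r 199.3 F [-7.   7.  10.5] T [ 2.65  2.38 -0.02] w 0.0141
```

View pics/wrist8.png

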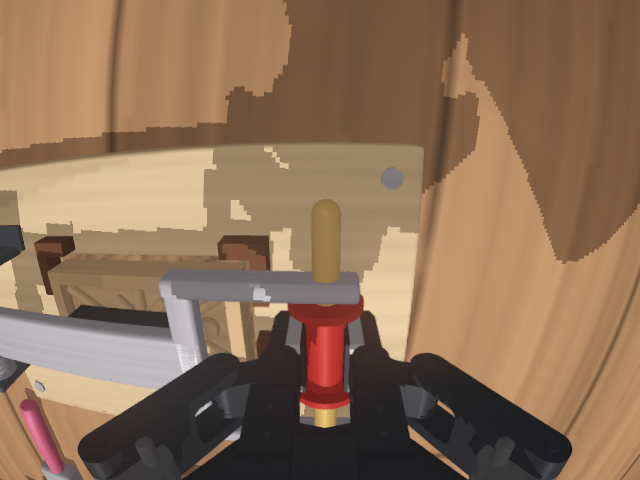

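View pics/side6c.png

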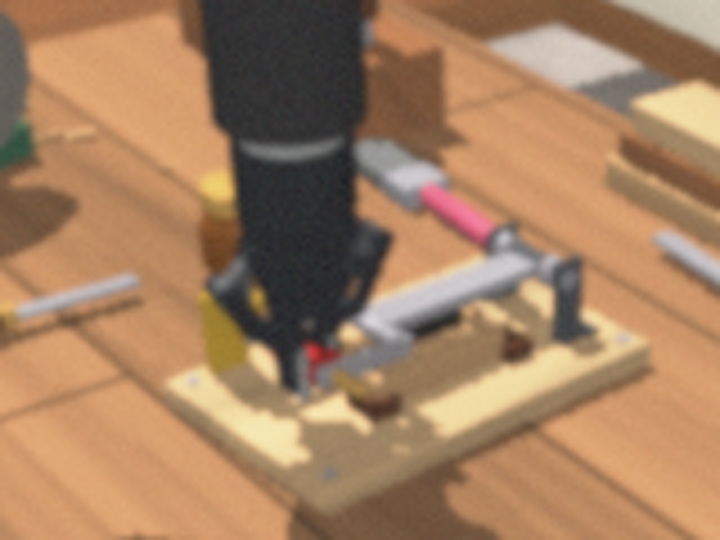

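Call:
drive_tool(series=[{"ax":0,"ay":0,"dx":0,"dy":0,"dz":0.007,"az":0,"gripper":10},{"ax":0,"ay":0,"dx":0,"dy":0,"dz":0.014,"az":0,"gripper":10},{"ax":0,"ay":0,"dx":0,"dy":0,"dz":0.014,"az":0,"gripper":10}])

```text
time_s: 15.05
tool_pos: [0.4603, 0.098, 0.053]
eef_rot: [0.735, -0.678, -0.0, -0.001]
force: [-9.1, 7.4, 11.2]
width: 0.0137
```

Run:
```python
from h import *
arc(); p=ctrl.read_camera('wrist'); W=fpts(p)
for v in (220,235,250,265): print(v,W[v,318:336:4].round(4).tolist())
b=W[330,20:150:20]; print('bar',b.round(4).tolist())
print('tine',W[288,200:350:30].round(4).tolist())
```

```text
t 15.05 jig -94.3 -12.5 z 53.0 ang -0.02 r 199.3 F [-9.1  7.4 11.2] T [ 2.61  2.48 -0.03] w 0.0137
220 [[0.467, 0.0472, 0.0656], [0.4657, 0.047, 0.0661], [0.4645, 0.0467, 0.0667], [0.4632, 0.0468, 0.0659], [0.4619, 0.0467, 0.066]]
235 [[0.4666, 0.0522, 0.0659], [0.4653, 0.0519, 0.0664], [0.4641, 0.0515, 0.0673], [0.4627, 0.0519, 0.0659], [0.4613, 0.0522, 0.0646]]
250 [[0.4662, 0.0571, 0.0667], [0.4649, 0.057, 0.0669], [0.4636, 0.0571, 0.0661], [0.4623, 0.0569, 0.0664], [0.4609, 0.0573, 0.065]]
265 [[0.4658, 0.063, 0.0656], [0.4645, 0.0621, 0.0673], [0.4632, 0.0621, 0.0672], [0.4618, 0.0621, 0.0669], [0.4604, 0.0625, 0.0657]]
bar [[0.6123, 0.1137, 0.0654], [0.5956, 0.1099, 0.0658], [0.5804, 0.1062, 0.0667], [0.5688, 0.1048, 0.0653], [0.5587, 0.1042, 0.0631], [0.5484, 0.103, 0.0618], [0.5389, 0.1022, 0.0604]]
tine [[0.5065, 0.074, 0.0691], [0.4955, 0.0729, 0.0689], [0.4849, 0.0717, 0.0692], [0.4747, 0.0712, 0.0681], [0.4645, 0.0701, 0.0686]]
```

Call:
drive_tool(series=[{"ax":0,"ay":0,"dx":0,"dy":0,"dz":0.007,"az":0,"gripper":10},{"ax":0,"ay":0,"dx":0,"dy":0,"dz":0.014,"az":0,"gripper":10},{"ax":0,"ay":0,"dx":0,"dy":0,"dz":0.014,"az":0,"gripper":10}])

```text
time_s: 15.35
tool_pos: [0.4604, 0.098, 0.0502]
eef_rot: [0.735, -0.678, -0.0, -0.001]
force: [-8.8, 7.6, 12.1]
width: 0.014
```

Run:
```python
from h import *
arc(); p=ctrl.read_camera('wrist'); W=fpts(p); pickle.dump(p,open('w9.pkl','wb'))
for v in (220,235,250,265): print(v,W[v,320:334].max(0)[2].round(4), np.median(W[v,322:332,2]).round(4))
l=W[284:292,190:345].reshape(-1,3); print(np.polyfit(l[:,0],l[:,2],1))
```

```text
t 15.35 jig -94.2 -12.5 z 50.2 ang -0.034 r 199.3 F [-8.8  7.6 12.1] T [ 2.63  2.55 -0.06] w 0.014
220 0.0655 0.0638
235 0.0649 0.0638
250 0.0653 0.064
265 0.1789 0.0644
[-0.00785955  0.06983728]
```

Call:
drive_tool(series=[{"ax":0,"ay":0,"dx":0,"dy":0,"dz":0.007,"az":0,"gripper":10},{"ax":0,"ay":0,"dx":0,"dy":0,"dz":0.012,"az":0,"gripper":10},{"ax":0,"ay":0,"dx":0,"dy":0,"dz":0.012,"az":0,"gripper":10}])

```text
time_s: 15.65
tool_pos: [0.4604, 0.098, 0.0479]
eef_rot: [0.735, -0.678, -0.0, -0.001]
force: [-8.9, 8.5, 11.7]
width: 0.014
```

Run:
```python
from h import *
arc(); p=ctrl.read_camera('wrist'); W=fpts(p)
for v in (220,235,250): print(v, np.median(W[v,322:332,2]).round(4))
print('board',np.median(W[180:220,230:290,2]),np.median(W[170:200,350:370,2]))
l=W[284:292,190:345].reshape(-1,3); print(np.polyfit(l[:,0],l[:,2],1))
```

```text
t 15.65 jig -94.2 -12.5 z 47.9 ang -0.046 r 199.4 F [-8.9  8.5 11.7] T [ 2.62  2.41 -0.05] w 0.014
220 0.0617
235 0.0616
250 0.0615
board 0.018230008255622487 0.018284255365082984
[-0.02832404  0.07805011]
```

Call:
drive_tool(series=[{"ax":0,"ay":0,"dx":-0.02,"dy":0,"dz":0,"az":0,"gripper":10},{"ax":0,"ay":0,"dx":-0.04,"dy":0,"dz":0,"az":0,"gripper":10},{"ax":0,"ay":0,"dx":-0.06,"dy":0,"dz":0,"az":0,"gripper":10},{"ax":0,"ay":0,"dx":-0.075,"dy":0,"dz":0,"az":0,"gripper":10},{"ax":0,"ay":0,"dx":-0.075,"dy":0,"dz":0,"az":0,"gripper":10}])

```text
time_s: 16.12
tool_pos: [0.4592, 0.1122, 0.0481]
eef_rot: [0.736, -0.677, 0.0, -0.001]
force: [-5.6, 0.5, 13.2]
width: 0.0142
```

Run:
```python
from h import *
arc()
```

```text
t 16.12 jig -94.2 1.8 z 48.1 ang -0.045 r 199.4 F [-5.6  0.5 13.2] T [ 0.4   1.3  -0.06] w 0.0142
```

Call:
drive_tool(series=[{"ax":0,"ay":0,"dx":-0.02,"dy":0,"dz":0,"az":0,"gripper":10},{"ax":0,"ay":0,"dx":-0.04,"dy":0,"dz":0,"az":0,"gripper":10},{"ax":0,"ay":0,"dx":-0.055,"dy":0,"dz":0,"az":0,"gripper":10},{"ax":0,"ay":0,"dx":-0.06,"dy":0,"dz":0,"az":0,"gripper":10},{"ax":0,"ay":0,"dx":-0.06,"dy":0,"dz":0,"az":0,"gripper":10}])

```text
time_s: 16.53
tool_pos: [0.4583, 0.1224, 0.0481]
eef_rot: [0.736, -0.677, 0.001, 0.0]
force: [0.5, -11.5, 12.3]
width: 0.0138
```

Run:
```python
from h import *
arc(); p=shot('wrist','wrist9'); W=fpts(p)
hsv=cv2.cvtColor(p['image'],cv2.COLOR_RGB2HSV)
rd=((hsv[...,0]<6)|(hsv[...,0]>174))&(hsv[...,1]>170)&(W[...,2]>.04)&(W[...,0]<.5)
a=np.radians(4.58); ex=np.array([np.cos(a),np.sin(a)]);ey=np.array([-ex[1],ex[0]])
l=W[rd]; print(len(l),'jig y',np.percentile((l[:,:2]-[.5533,.118])@ey,[1,50,99]).round(4))
q=shot('side','side7'); im=cv2.resize(q['image'][130:250,180:340],None,fx=4.5,fy=4.5,interpolation=cv2.INTER_CUBIC); cv2.imwrite('pics/side7c.png',im[:,:,::-1])
```

```text
t 16.53 jig -94.3 11.9 z 48.1 ang -0.045 r 199.5 F [  0.5 -11.5  12.3] T [-3.88 -1.16 -0.08] w 0.0138
4838 jig y [-0.0094  0.0037  0.0323]
```

View pics/wrist9.png

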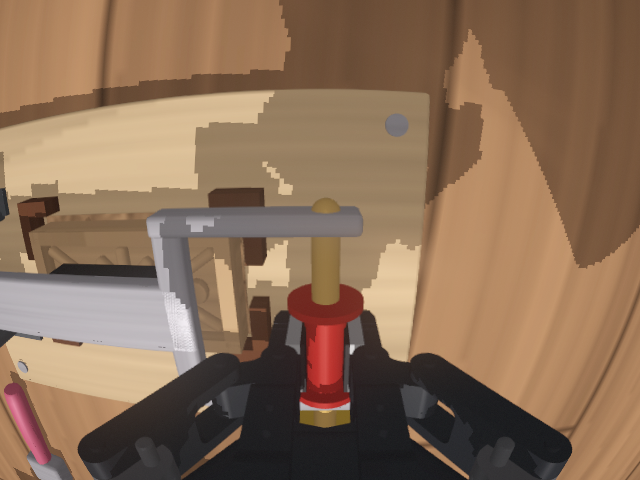

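View pics/side7c.png

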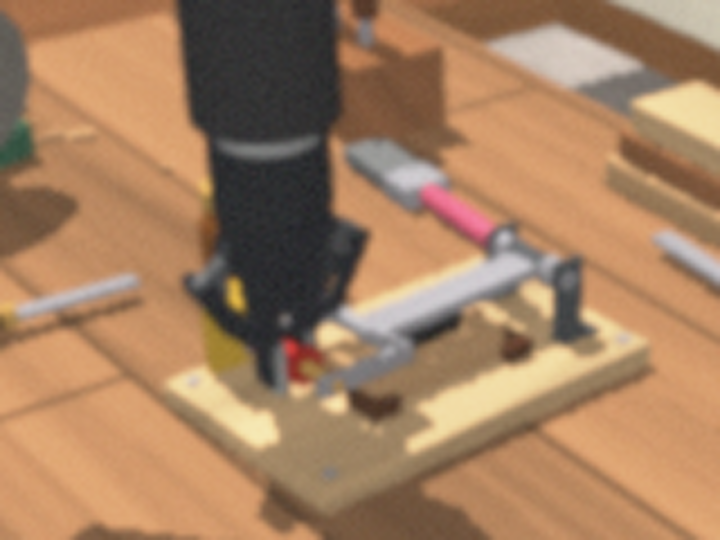

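Call:
drive_tool(series=[{"ax":0,"ay":0,"dx":0,"dy":0,"dz":-0.01,"az":0,"gripper":10},{"ax":0,"ay":0,"dx":0,"dy":0,"dz":-0.02,"az":0,"gripper":10},{"ax":0,"ay":0,"dx":0,"dy":0,"dz":-0.03,"az":0,"gripper":10},{"ax":0,"ay":0,"dx":0,"dy":0,"dz":-0.04,"az":0,"gripper":10},{"ax":0,"ay":0,"dx":0,"dy":0,"dz":-0.04,"az":0,"gripper":10}])

```text
time_s: 17.05
tool_pos: [0.4582, 0.1223, 0.0554]
eef_rot: [0.735, -0.678, 0.001, 0.0]
force: [6.2, -9.2, -1.5]
width: 0.014
```

Run:
```python
from h import *
arc()
```

```text
t 17.05 jig -94.5 11.9 z 55.4 ang -0.008 r 199.5 F [ 6.2 -9.2 -1.5] T [-3.49 -2.64 -0.1 ] w 0.014
```

Upward force has gone, so the rod now bears on the roof. I'll open and withdraw.

Call:
drive_tool(series=[{"ax":0,"ay":0,"dx":0,"dy":0,"dz":0,"az":0,"gripper":36},{"ax":0,"ay":0,"dx":0,"dy":0,"dz":0,"az":0,"gripper":36},{"ax":0,"ay":0,"dx":0,"dy":0,"dz":0,"az":0,"gripper":36},{"ax":0,"ay":0,"dx":0,"dy":0,"dz":0,"az":0,"gripper":36},{"ax":0,"ay":0,"dx":0,"dy":0,"dz":0,"az":0,"gripper":36}])

```text
time_s: 17.47
tool_pos: [0.4577, 0.1238, 0.0549]
eef_rot: [0.735, -0.678, -0.0, -0.0]
force: [0.0, 0.4, -0.3]
width: 0.0358
```

Run:
```python
from h import *
arc(); shot('wrist','wrist10'); arc()
```

```text
t 17.47 jig -94.8 13.4 z 54.9 ang -0.01 r 199.8 F [ 0.   0.4 -0.3] T [-0.03  0.    0.01] w 0.0358
t 17.52 jig -94.8 13.3 z 54.9 ang -0.01 r 199.8 F [-0.5 -0.  -0.2] T [0.01 0.02 0.  ] w 0.0361
```

View pics/wrist10.png

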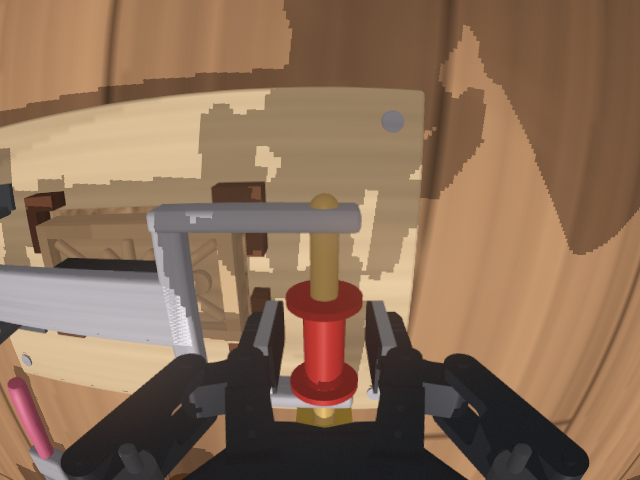

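Bar stayed down with the fingers open: red handle at (324,345), rod running to the keeper at (324,415). Now I'll lift straight up.

Call:
drive_tool(series=[{"ax":0,"ay":0,"dx":0,"dy":0,"dz":-0.08,"az":0,"gripper":36},{"ax":0,"ay":0,"dx":0,"dy":0,"dz":-0.2,"az":0,"gripper":36},{"ax":0,"ay":0,"dx":0,"dy":0,"dz":-0.35,"az":0,"gripper":36},{"ax":0,"ay":0,"dx":0,"dy":0,"dz":-0.5,"az":0,"gripper":36},{"ax":0,"ay":0,"dx":0,"dy":0,"dz":-0.7,"az":0,"gripper":36},{"ax":0,"ay":0,"dx":0,"dy":0,"dz":-0.9,"az":0,"gripper":36},{"ax":0,"ay":0,"dx":0,"dy":0,"dz":-0.9,"az":0,"gripper":36}])

```text
time_s: 18.1
tool_pos: [0.4611, 0.1252, 0.243]
eef_rot: [0.736, -0.677, 0.002, -0.006]
force: [1.5, 0.4, 0.6]
width: 0.0364
```

Run:
```python
from h import *
p=shot('wrist','wrist11'); W=fpts(p)
hsv=cv2.cvtColor(p['image'],cv2.COLOR_RGB2HSV)
rd=((hsv[...,0]<6)|(hsv[...,0]>174))&(hsv[...,1]>170)&(W[...,2]>.04)&(W[...,0]<.52)&(W[...,1]<.2)
a=np.radians(4.58); ex=np.array([np.cos(a),np.sin(a)]);ey=np.array([-ex[1],ex[0]])
l=W[rd]; print(len(l),'jig x',np.percentile((l[:,:2]-[.5533,.118])@ex,[1,50,99]).round(4),'y',np.percentile((l[:,:2]-[.5533,.118])@ey,[1,50,99]).round(4),'z',np.percentile(l[:,2],[1,50,99]).round(4))
for r in ctrl.silhouettes('panel',p): 
    w=W[r['pixels']]; print(r['score'],np.median(w,0).round(4),len(w))
q=shot('side','side8'); im=cv2.resize(q['image'][130:250,180:340],None,fx=4.5,fy=4.5,interpolation=cv2.INTER_CUBIC); cv2.imwrite('pics/side8c.png',im[:,:,::-1])
arc()
```

```text
419 jig x [-0.106  -0.0946 -0.0824] y [-0.0088 -0.0002  0.0125] z [0.0662 0.0714 0.0786]
0.58 [0.5476 0.1051 0.0373] 3456
t 18.25 jig -95.1 13.4 z 235.2 ang 0.728 r 267.9 F [-0.7 -0.4 -0.2] T [-0.05  0.05 -0.02] w 0.036
```

View pics/wrist11.png

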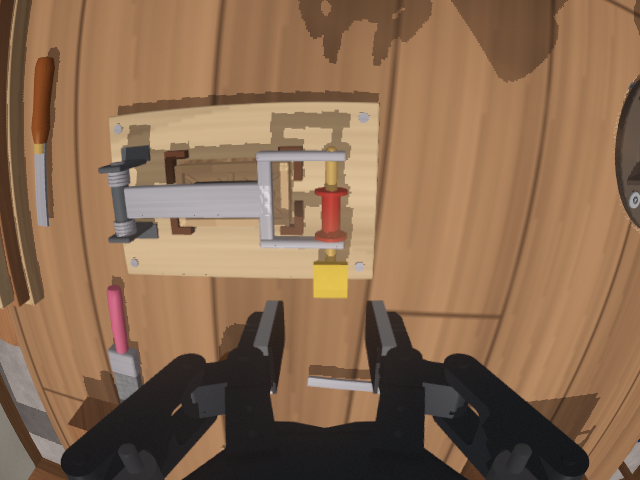

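View pics/side8c.png

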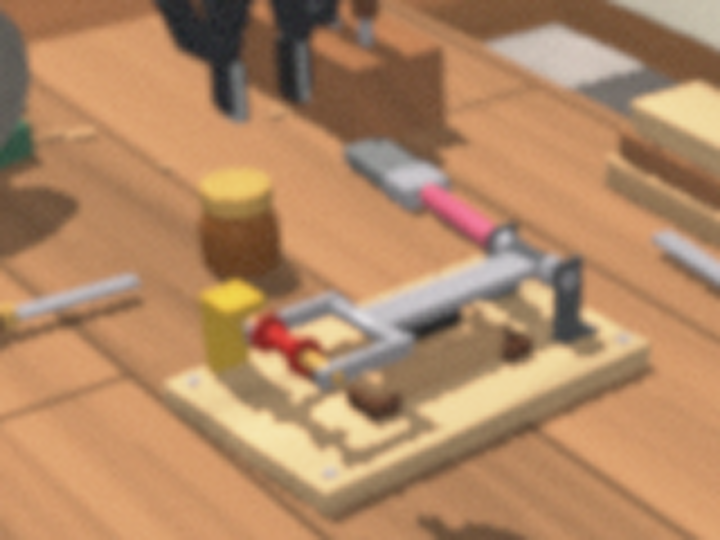

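Run:
```python
from h import *
print(ctrl.finish_job()); print(ctrl.get_state()['time_s'])
```

```text
the job is handed in; nothing more can be done
None
the job is handed in; nothing more can be done
```

I laid the larger pale panel carved face up in the bed. With the bolt drawn back to its stop, I swung the bar down, held it, slid the bolt home under the yellow keeper and let go. The job was handed in at about 18 s of the 72 s allowed; the simulator gave no verdict.

**Panel:** after placing, the wrist camera put it within 2 mm of the bed's centre and aligned with the jig to 0.2°. It measured 110.7 x 60.5 mm, with its top at about 38 mm, so it lies flat. After the bar came down, it was still seen under it at about 37 mm.

**Bolt:** the tool moved 24.4 mm before meeting the end stop. The handle measured about 23.5 mm of travel while gripped and about 24 mm after release, against 24 mm for fully home.

**Bar:** it stayed down when the fingers opened, and was still down after I lifted clear, with the rod under the keeper's roof and no force on the tool.

**Disagreement:** while lowering, the bar angle worked out from the tool position came out up to 0.03 rad too low because the handle slipped in the pads. I used the rod height from depth instead, about -0.017 rad before sliding the bolt.

The highest force I read was about 15 N. I did not touch the plain block, the tools, the jar or the look-alikes.

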